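# Weigh out shaker nuts and lock the pan

### The job

Weigh out the batch of steel shaker nuts: tip the nuts from both trays into the pan of the spring scale and add the loose nuts lying on the bench, until every nut is in the pan and their weight alone has dropped it onto its stop; stand each emptied tray upright on the rubber mat again. When the loaded pan is down, lay the retaining bar across it, flat and centred in the notches of the two posts; leave the cans and the jar where they are.

Things in the scene. Friction and masses are not known exactly. Their poses are not given: they have to be found in the camera images.
- pan (a joint): spring-hung pan's drop in m: 0 = up against its top limit (empty), 0.020 = resting on the hard stop. It begins to sink at about 130 g of load and is fully down from about 280 g, so five nuts always bring it down.
- pan_in (a point): centre of the inner floor of the square steel pan, open on top, 150 x 150 mm outside, walls 3 mm thick standing 50 mm above this floor; axes parallel to the scale's. Floor at z = 55 mm with the pan up, 35 mm with it down (rim at 105 / 85 mm).
- scale: fixed spring scale on a grey base plate 210 x 290 x 12 mm; origin on the bench surface, straight below the pan's centre; its x points away from the robot (yaw up to 0.2), y to the left, z up. A column with a head (40 x 44 mm, top 128 mm above the bench) stands 98 mm behind the pan's centre (+x). Left and right of the pan stand two notched posts.
- notch_left (a point): centre of the notch floor of the left post, at x = 0, y = +115, z = 90 mm in the scale's frame. The post is 50 (x) x 24 (y) mm; the notch on its top runs along the scale's y, 26 mm wide, between cheeks 12 mm high (tops at 102 mm). A bar in both notches passes 5 mm above the rim of the dropped pan; with the pan up the rim is in its way.
- notch_right (a point): the same on the right post, at y = -115 mm in the scale's frame.
- bar: retaining bar: flat steel bar 270 (x) x 18 (y) x 12 (z) mm with a black grip block in the middle of its top, 50 x 18 x 22 mm; 150 g; origin at the centre of the bar's underside, x along the bar, z up.
- bar_grip (a point): centre of the bar's black grip block (18 mm wide across the bar), 23 mm above the bar's underside.
- mat: fixed black rubber mat 200 (x) x 340 (y) x 4 mm on the bench where the trays stand; origin at the centre of its underside.
- tray_a: bare aluminium tipping tray, 92 (x) x 90 (y) mm, floor 3 mm, walls 26 mm high on the +x, -x and +y sides, open without lip on its -y side (the mouth); 160 g; origin at the centre of its underside. A black handle bar 92 (x) x 14 (y) x 22 (z) mm runs along x over the middle; nuts slide out under it when the mouth is tipped down some 45 degrees.
- tray_a_handle (a point): centre of that tray's handle bar, 65 mm above the tray's underside.
- tray_b: bare aluminium tipping tray, 92 (x) x 90 (y) mm, floor 3 mm, walls 26 mm high on the +x, -x and +y sides, open without lip on its -y side (the mouth); 160 g; origin at the centre of its underside. A black handle bar 92 (x) x 14 (y) x 22 (z) mm runs along x over the middle; nuts slide out under it when the mouth is tipped down some 45 degrees.
- tray_b_handle (a point): centre of that tray's handle bar, 65 mm above the tray's underside.
- nut_a1: M20 plain steel hex nut, 30 mm across flats (33 mm across corners, gripped as a 32 mm round), 16 mm high, 64 g; origin at its centre, z along its bore; starts in tray_a, or is absent.
- nut_a2: M20 plain steel hex nut, 30 mm across flats (33 mm across corners, gripped as a 32 mm round), 16 mm high, 64 g; origin at its centre, z along its bore; starts in tray_a, or is absent.
- nut_a3: M20 plain steel hex nut, 30 mm across flats (33 mm across corners, gripped as a 32 mm round), 16 mm high, 64 g; origin at its centre, z along its bore; starts in tray_a, or is absent.
- nut_b1: M20 plain steel hex nut, 30 mm across flats (33 mm across corners, gripped as a 32 mm round), 16 mm high, 64 g; origin at its centre, z along its bore; starts in tray_b, or is absent.
- nut_b2: M20 plain steel hex nut, 30 mm across flats (33 mm across corners, gripped as a 32 mm round), 16 mm high, 64 g; origin at its centre, z along its bore; starts in tray_b, or is absent.
- nut_b3: M20 plain steel hex nut, 30 mm across flats (33 mm across corners, gripped as a 32 mm round), 16 mm high, 64 g; origin at its centre, z along its bore; starts in tray_b, or is absent.
- nut_s1: M20 plain steel hex nut, 30 mm across flats (33 mm across corners, gripped as a 32 mm round), 16 mm high, 64 g; origin at its centre, z along its bore; starts lying flat on the bench in front of the scale, or is absent.
- nut_s2: M20 plain steel hex nut, 30 mm across flats (33 mm across corners, gripped as a 32 mm round), 16 mm high, 64 g; origin at its centre, z along its bore; starts lying flat on the bench in front of the scale, or is absent.
- nut_s3: M20 plain steel hex nut, 30 mm across flats (33 mm across corners, gripped as a 32 mm round), 16 mm high, 64 g; origin at its centre, z along its bore; starts lying flat on the bench in front of the scale, or is absent.
- paint_can: closed paint can, 84 mm across, 110 mm high, standing behind the work on the right; a bystander, origin at the centre of its underside.
- jar: closed glass jar, 60 mm across, 70 mm high, behind the work on the left; a bystander, origin at the centre of its underside.
- spray_can: white spray can, 66 mm across, 180 mm high, at the left; a bystander, origin at the centre of its underside.
Things that resemble listed ones, but are neither listed nor needed, are in the scene too. Leave any green look-alike of the nut_b2 alone.

How it is judged:
By the outcome, as a careful person would: the job done as asked, in the order asked, and still so for the second after the job is handed in, with the robot touching nothing.
Of nut_a1, nut_a2, nut_a3, nut_b1, nut_b2, nut_b3 only 4 to 6 are there at a start; the rules pass over those that are not, and their reading is None.
Of nut_s1, nut_s2, nut_s3 only 1 to 3 are there at a start; the rules pass over those that are not, and their reading is None.
At some moment in a run one of bar, tray_a, tray_b may be knocked a few centimetres aside while the robot is not near it.
It also fails if it takes over 208 s, if anything falls off the work surface, if the arm or the gripper's body presses on something with over 40 N, if the wrist force passes 120 N, or if a joint passes its speed limit or range.

### The arm

A 6-joint arm with a two-finger parallel gripper is mounted at the origin on the work surface. World frame = base frame: x ahead of the robot, y to its left, z up, the work surface at z = 0. Lengths are in mm, angles in rad, forces in N, time in s.
With the tool pointing down it reaches from about 300 to 1000 mm from the base axis. Payload 5.1 kg.
Tool frame: the origin (TCP) lies at the very end of the fingers, on their centre line; the grasp point (between the pads) lies 19 mm behind it; z points along the fingers, y is the line along which they close (so a half turn about z gives the same grasp; the last joint's range is limited). The gripper opens to 95 mm and grips with 3 to 60 N. Pads are 20 mm wide; open, the fingers measure 119 mm over their backs; the gripper's body (75 mm by 180 mm) begins 59 mm behind the grasp point.
Start: joints at [1.151, 0.124, 1.65, -0, 1.367, -0.083], TCP at [214.825, 613.461, 214.656] pointing down, gripper open.
Joint ranges: [-2.61, 2.61], [-1.02, 2.33], [0.03, 2.71], [-1.35, 4.49], [0.32, 2.68], [-2.91, 2.91]. Speed limits (rad/s): [2.57, 2.57, 3.14, 3.14, 3.14, 3.14].

### API

Orientations are given as a unit quaternion [w, x, y, z].
In Python, from plant import arm gives the robot as it stands.
- The arm moves only by the tool carry_out, never from a script. Its argument "moves" is a list of rows, each an object with "delta_rot": the turn, a rotation vector about the world's x, y, z in degrees, a list of three; "linear": the shift along the world's x, y, z in m, a list of three; "grip": the finger opening in m, from 0 to 0.0951. In form: [{"delta_rot": [ax, ay, az], "linear": [dx, dy, dz], "grip": grip}, ...]. A call has 1 to 5 rows; each row is the pose to reach, as a shift and turn from the pose commanded when the call began; what a row does not reach only later rows make up. A row lasts 1/10 s, in which the tool goes at most 50 mm and 8.59 degrees, less where a joint would pass 70% of its speed; a pose out of reach is approached as far as the arm can. A call with a gripper value outside its range is refused whole. The fingers move at their own pace and stop on an object; "grip_force" is the grip in N (left out, the last holds). Time passes only in rows, so rows that repeat a pose let the fingers close. It gives the time, the measured TCP pose, the force, the opening and the grip force at its end, in the units of the state.
- arm.sense(): the state, without advancing time (a new reading comes with each control period).
- arm.capture(name): name is "scene" or "top" or "wrist"; returns (picture, depth): 384x512x3 uint8, red, green, blue; 384x512 float32, mm along the optical axis (not along the pixel's ray), 0 where there is no reading.
- arm.get_calibration(name): a dict with "fov_y" (degrees; the focal length in pixels is half the picture's height over the tangent of half this angle, whatever the lens; pixels are square), "cx", "cy" (the principal point, pixels), "D" ([k1, k2, p1, p2, k3] as OpenCV has them; the pictures are not rectified), "position" and "attitude" of the camera in the world; the wrist camera has in their place "hand_eye" (4x4, takes a point from camera to tool coordinates, whose origin is the TCP and whose axes are the flange's). Camera axes: x right, y up, looking along -z (the intrinsics and any distortion apply to the point x, -y, -z); pixel columns grow to the right and rows downward; lengths in mm; the calibration is good to about 2 mm. A picture is of the moment at which its call begins: read the wrist's pose just before it. get_calibration takes no time and is no camera call.
- arm.close_job(): hands the job in; it is judged then, once.
Trained networks look in the newest picture that a camera, given by its name, has taken for a name from the list of things; names that differ only in an ending like _2 or _b are one class to them, and where a whole thing is asked for, a point or a joint stands for the part that bears it (a point fixed in the world has none). Each returns a list of dicts, best first, with "p" (0 to 1); they miss things now and then, are a little off and sometimes report something else, mostly with a low value. They report only what shows in the picture. A call takes as long as a camera call. They do not tell look-alikes from the thing itself.
- arm.search_frame(camera, label): "box" ([left, top, right, bottom] in pixels, round what is visible of it).
- arm.tip_of(camera, label): "location" ([row, column] in pixels: a listed point, or the origin of a listed thing).
The state is a dict: "time_s": time; "qpos": joint angles; "qvel": joint speeds; "joint_efforts": joint torques, N m; "tcp_pos": TCP position; "eef_rot": TCP orientation; "ft_force": force on the tool from outside, world axes, zero at the start; "moment": the same for the moment, N m; "opening": finger opening in mm; "grasp_force": force on a finger pad.
Only numpy, scipy, OpenCV 4.12 (cv2) and the standard library are available. Lean on these libraries where they do the work, as an engineer would, in place of code of your own. Each camera call takes 0.05 s, during which the arm holds its last target. There are 200 camera calls.

## Working session

There is one attempt and no reset: what is moved stays moved. The work goes in short steps, Python scripts to look and compute and a tool call to move; the robot and the scene stay as the last step left them, time stands still between calls to the robot, and variables do not carry over. Pictures are saved under pics/ and viewed, at most 14 in all, crops included, and the job is handed in when it is done.

Besides the shell and the picture viewer there is one more tool, called after ">>>" as name(argument=value, ...), one argument or row to a line, values as JSON. carry_out: Moves the arm, as the interface text tells. Its arguments: {"type":"object","properties":{"moves":{"type":"array","items":{"type":"object","properties":{"delta_rot":{"type":"array","items":{"type":"number"}},"linear":{"type":"array","items":{"type":"number"}},"grip":{"type":"number"}}}},"grip_force":{"type":"number"}},"required":["moves"]}

```bash
mkdir -p pics; ls
cat > h.py <<'E'
import numpy as np, cv2
from scipy.spatial.transform import Rotation as R
from plant import arm
def q2R(q): return R.from_quat([q[1],q[2],q[3],q[0]])
def cam(name):
    c=arm.get_calibration(name); f=192/np.tan(np.radians(c["fov_y"])/2)
    K=np.array([[f,0,c["cx"]],[0,f,c["cy"]],[0,0,1]]); D=np.array(c["D"],float)
    if "hand_eye" in c:
        s=arm.sense(); T=np.eye(4); T[:3,:3]=q2R(s["eef_rot"]).as_matrix(); T[:3,3]=s["tcp_pos"]
        T=T@np.array(c["hand_eye"])
    else:
        T=np.eye(4); a=np.array(c["attitude"]); T[:3,:3]=q2R(a).as_matrix() if a.size==4 else a; T[:3,3]=c["position"]
    return K,D,T
def rays(C,uv):
    K,D,T=C
    p=cv2.undistortPoints(np.array(uv,float).reshape(-1,1,2),K,D).reshape(-1,2)
    return np.c_[p[:,0],-p[:,1],-np.ones(len(p))]@T[:3,:3].T, T[:3,3]
def atz(C,uv,z):
    d,o=rays(C,uv); return o+d*((z-o[2])/d[:,2])[:,None]
def atdepth(C,uv,dep):
    d,o=rays(C,uv); return o+d*np.array(dep).reshape(-1,1)
def cloud(C,dep):
    v,u=np.mgrid[0:384,0:512]; P=atdepth(C,np.c_[u.ravel(),v.ravel()],dep.ravel()).reshape(384,512,3)
    P[dep==0]=np.nan; return P
def proj(C,X):
    K,D,T=C; p=(np.array(X,float).reshape(-1,3)-T[:3,3])@T[:3,:3]; p=p*[1,-1,-1]
    return cv2.projectPoints(p,np.zeros(3),np.zeros(3),K,D)[0].reshape(-1,2)
def save(n,im,s=1.5):
    cv2.imwrite("pics/"+n,cv2.resize(im[:,:,::-1],None,fx=s,fy=s,interpolation=cv2.INTER_CUBIC))
E
python3 - <<'E'
from h import *
im={};
for n in("top","scene"):
    p,d=arm.capture(n); np.savez(n,p=p,d=d); save(n+"0.png",p); C=cam(n); print(n,C[2].round(2).tolist(),C[0][0,0],C[1])
C=cam("top")
for l,z in(("scale",0),("notch_left",90),("notch_right",90),("pan_in",55),("bar",0),("bar_grip",23),("mat",0),("tray_a_handle",69),("nut_s1",8),("paint_can",0),("jar",0),("spray_can",0)):
    for r in arm.tip_of("top",l):
        if r["p"]>.2:
            uv=r["location"][::-1]; print(l,round(r["p"],2),np.round(uv),atz(C,[uv],z)[0].round())
print(arm.sense())
E
```

```text
pics
top [[-0.04, 0.98, -0.21, 325.45], [-1.0, -0.04, 0.0, 20.42], [-0.01, 0.21, 0.98, 1230.71], [0.0, 0.0, 0.0, 1.0]] 427.1988880358762 [-0.16337497  0.          0.          0.          0.        ]
scene [[0.69, -0.61, 0.39, 1101.48], [0.72, 0.59, -0.36, -455.4], [-0.01, 0.53, 0.85, 1221.63], [0.0, 0.0, 0.0, 1.0]] 435.8883061327747 [0.05439911 0.         0.         0.         0.        ]
scale 0.56 [239. 182.] [631.  48.   0.]
notch_left 0.62 [198. 166.] [658. 158.  90.]
notch_left 0.57 [387. 215.] [ 500. -358.   90.]
notch_right 0.59 [278. 176.] [622. -64.  90.]
pan_in 0.73 [236. 175.] [638.  52.  55.]
bar 0.81 [133. 246.] [453. 362.   0.]
bar_grip 0.39 [401. 204.] [ 540. -426.   23.]
mat 0.63 [366. 217.] [ 511. -325.    0.]
mat 0.23 [239. 175.] [651.  45.   0.]
tray_a_handle 0.96 [343. 208.] [ 528. -242.   69.]
tray_a_handle 0.53 [340. 214.] [ 513. -230.   69.]
nut_s1 0.49 [198. 256.] [415. 172.   8.]
paint_can 0.95 [321. 140.] [ 752. -206.    0.]
paint_can 0.46 [197. 255.] [420. 176.   0.]
jar 0.84 [141. 164.] [701. 344.   0.]
jar 0.73 [323. 144.] [ 741. -212.    0.]
spray_can 0.81 [ 92. 195.] [608. 494.   0.]
spray_can 0.29 [338. 216.] [ 517. -240.    0.]
{'time_s': 0.7, 'qpos': array([ 1.15137680e+00,  1.23803744e-01,  1.65025302e+00, -1.57498981e-05,
        1.36748743e+00, -8.26102290e-02]), 'qvel': array([ 0.00046944, -0.00011131,  0.00068019,  0.00150331, -0.00035704,
       -0.00013325]), 'joint_efforts': array([ 1.40375337e-04, -4.17443705e+01, -3.60137773e+01,  7.74853444e-02,
        4.27657098e-02,  1.41896709e-05]), 'tcp_pos': array([214.85348132, 613.47747613, 214.68159266]), 'eef_rot': array([1.34890244e-05, 1.67608212e-01, 9.85853684e-01, 2.15530301e-05]), 'ft_force': array([0.28828841, 0.10286858, 0.38630131]), 'moment': array([-0.00244004,  0.06885496,  0.03891965]), 'grasp_force': 0.0, 'opening': 95.16758088902212}
```

View pics/top0.png

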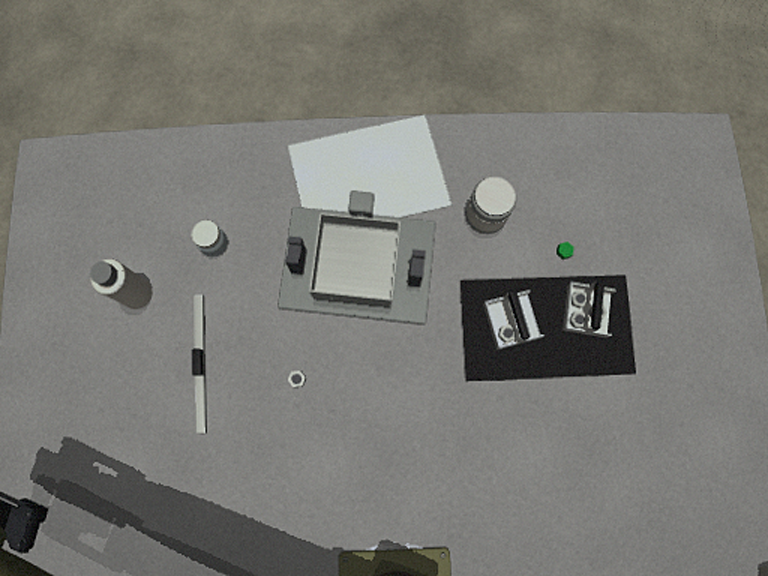

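View pics/scene0.png

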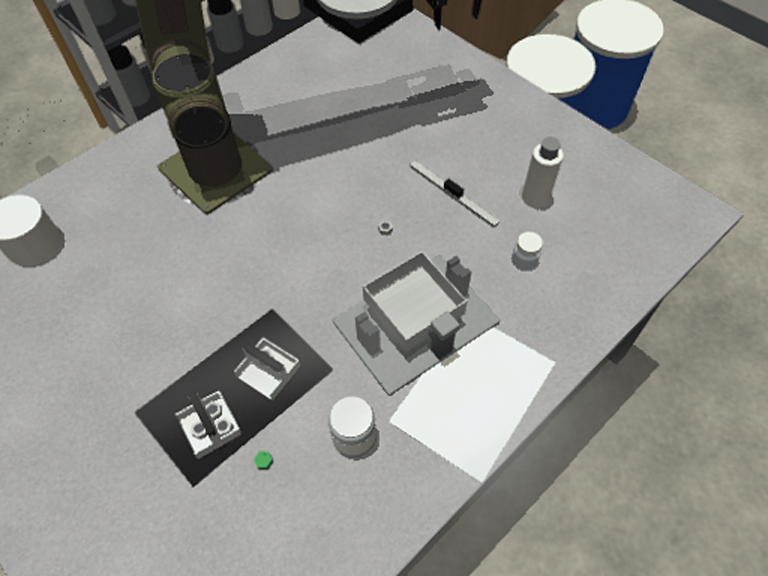

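Top picture (×1.5): scale and pan at (355,258), bar at (198,362), one loose steel nut at (297,379), trays on the mat at (512,318) and (590,307). The green look-alike nut is at (566,250) and I'll leave it. Next I'll measure tray, bar and scale poses from depth and enlarge the trays.

Run:
```python
from h import *
def pca(P,n):
    (c,(w,h),a)=cv2.minAreaRect(P[:,:2].astype(np.float32)); 
    b=cv2.boxPoints((c,(w,h),a)); e=max((b[1]-b[0],b[2]-b[1]),key=np.linalg.norm)
    m=np.median(P,0); print(n,len(P),"c",np.round(c,1),"size",round(w,1),round(h,1),"longyaw",round(np.degrees(np.arctan2(e[1],e[0]))%180,1),"zmed",round(m[2],1))
for n in("top","scene"):
    D=np.load(n+".npz"); C=cam(n); P=cloud(C,D["d"]).reshape(-1,3); P=P[~np.isnan(P[:,0])]
    def sel(x0,x1,y0,y1,z0,z1): return P[(P[:,0]>x0)&(P[:,0]<x1)&(P[:,1]>y0)&(P[:,1]<y1)&(P[:,2]>z0)&(P[:,2]<z1)]
    print(n,"bench z",np.median(sel(350,420,-100,100,-20,20)[:,2]))
    pca(sel(450,620,-300,-185,66,90),n+" L handle")
    pca(sel(450,620,-420,-310,66,90),n+" R handle")
    pca(sel(300,620,300,400,6,40),n+" bar")
    pca(sel(300,620,300,400,22,45),n+" barblock")
    pca(sel(380,450,130,210,8,25),n+" nut")
    pca(sel(600,720,115,200,80,115),n+" postL")
    pca(sel(580,680,-110,-40,80,115),n+" postR")
    pca(sel(540,730,-40,140,98,112),n+" rim")
    pca(sel(660,780,-20,100,120,140),n+" head")
p=np.load("top.npz")["p"][170:265,295:435]; save("crop1.png",p,5.5)
```

```text
top bench z -0.37144986689349935
top L handle 196 c [ 522.2 -247.9] size 90.0 15.8 longyaw 13.2 zmed 78.9
top R handle 173 c [ 536.2 -399.5] size 13.8 91.6 longyaw 167.2 zmed 78.3
top bar 667 c [458.2 343.1] size 81.8 274.9 longyaw 178.5 zmed 12.4
top barblock 120 c [462.7 361.1] size 51.3 17.1 longyaw 1.1 zmed 32.9
top nut 103 c [427.7 162.9] size 29.4 49.3 longyaw 93.2 zmed 15.5
top postL 265 c [655.6 148.5] size 56.0 101.5 longyaw 171.5 zmed 96.3
top postR 172 c [619.9 -63.4] size 23.9 50.0 longyaw 171.4 zmed 94.8
top rim 318 c [641.3  50. ] size 150.5 158.6 longyaw 171.3 zmed 103.7
top head 228 c [734.3  35.7] size 43.9 41.2 longyaw 80.8 zmed 126.9
scene bench z -1.1057572657744004
scene L handle 172 c [ 524.3 -250.2] size 93.0 14.5 longyaw 12.4 zmed 78.0
scene R handle 179 c [ 536.7 -402.8] size 14.1 92.6 longyaw 167.9 zmed 79.2
scene bar 374 c [463.9 350.8] size 271.7 80.8 longyaw 0.9 zmed 11.2
scene barblock 75 c [464.9 356.3] size 53.2 23.3 longyaw 3.2 zmed 30.8
scene nut 61 c [428.  167.8] size 29.6 31.6 longyaw 105.2 zmed 14.8
scene postL 257 c [649.1 147.2] size 57.5 92.8 longyaw 173.0 zmed 93.5
scene postR 168 c [623.2 -65.8] size 25.4 52.0 longyaw 171.2 zmed 93.2
scene rim 284 c [644.2  47.1] size 153.1 163.9 longyaw 171.6 zmed 102.7
scene head 192 c [737.2  32.1] size 45.3 39.7 longyaw 78.1 zmed 126.5
```

View pics/crop1.png

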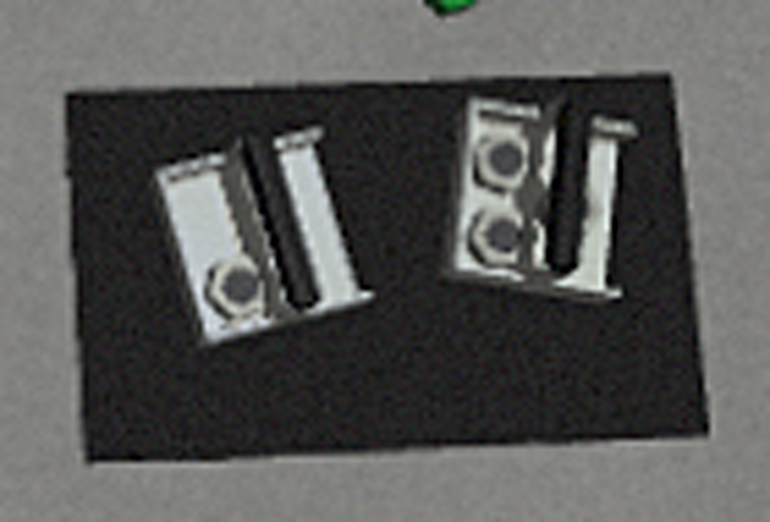

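Crop: the left tray has one nut at crop (238,285), and the right tray has two at (500,160) and (500,237), possibly a third under the handle. Both mouths face right (world -y). I'll start with the loose nut.

>>> carry_out(
  moves=[
    {"linear": [0.107,-0.224,-0.03],"delta_rot": [0,0,32],"grip": 0.06},
    {"linear": [0.107,-0.224,-0.03],"delta_rot": [0,0,32],"grip": 0.06},
    {"linear": [0.107,-0.224,-0.03],"delta_rot": [0,0,32],"grip": 0.06},
    {"linear": [0.107,-0.224,-0.03],"delta_rot": [0,0,32],"grip": 0.06},
    {"linear": [0.107,-0.224,-0.03],"delta_rot": [0,0,32],"grip": 0.06},
  ],
)

```text
time_s: 1.2
tcp_pos: [321.8, 388.9, 184.8]
eef_rot: [0.0, -0.112, 0.994, 0.0]
ft_force: [0.9, 0.5, -0.6]
opening: 62.1
grasp_force: 0.0
```

>>> carry_out(
  moves=[
    {"linear": [0.106,-0.224,-0.03],"delta_rot": [0,0,0],"grip": 0.06},
    {"linear": [0.106,-0.224,-0.03],"delta_rot": [0,0,0],"grip": 0.06},
    {"linear": [0.106,-0.224,-0.03],"delta_rot": [0,0,0],"grip": 0.06},
    {"linear": [0.106,-0.224,-0.03],"delta_rot": [0,0,0],"grip": 0.06},
    {"linear": [0.106,-0.224,-0.03],"delta_rot": [0,0,0],"grip": 0.06},
  ],
)

```text
time_s: 1.7
tcp_pos: [427.9, 164.7, 155.1]
eef_rot: [0.001, -0.111, 0.994, 0.0]
ft_force: [1.0, -0.3, 0.1]
opening: 60.2
grasp_force: 0.0
```

```bash
cat >> h.py <<'E'
def nut(c="wrist",z=16,tag=None):
    s=arm.sense(); C=cam(c); p,d=arm.capture(c)
    if tag: save(tag,p,1.2)
    for r in arm.search_frame(c,"nut_s1")[:5]:
        b=r["box"]; print("nut",round(r["p"],2),np.round(b),atz(C,[[(b[0]+b[2])/2,(b[1]+b[3])/2]],z)[0].round(1))
    return s,C,p,d
E
python3 - <<'E'
from h import *
s,C,p,d=nut(tag="w1.png",z=8); print(s["tcp_pos"],s["eef_rot"].round(3),s["qpos"].round(2),s["opening"],s["time_s"])
P=cloud(C,d).reshape(-1,3); P=P[(P[:,2]>12)&(P[:,2]<20)&(abs(P[:,0]-428)<45)&(abs(P[:,1]-165)<45)]
print(len(P),np.median(P,0),P.min(0),P.max(0))
E
```

```text
nut 0.58 [246. 169. 276. 201.] [427.6 172.7   8. ]
[427.9200647  164.70213618 155.06470287] [ 0.001 -0.111  0.994  0.   ] [ 0.25 -0.27  2.13  0.    1.29 -1.54] 60.194959060617165 1.7
637 [425.46135694 171.49034765  16.26440432] [410.29842928 155.05342419  12.46812722] [441.19108606 188.48942643  18.60564394]
```

View pics/w1.png

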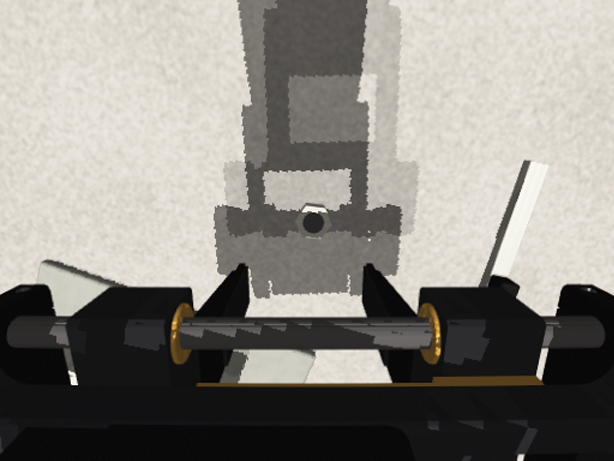

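Wrist picture: the steel nut lies at (313,222) between the fingers, at world (426,172). I'll descend, grip it and carry it to the pan.

>>> carry_out(
  moves=[
    {"linear": [-0.002,0.007,-0.05],"grip": 0.06},
    {"linear": [-0.002,0.007,-0.1],"grip": 0.06},
    {"linear": [-0.002,0.007,-0.13],"grip": 0.06},
    {"linear": [-0.002,0.007,-0.145],"grip": 0.06},
    {"linear": [-0.002,0.007,-0.151],"grip": 0.06},
  ],
)

```text
validation failed for argument at $.mo...
```

>>> carry_out(
  moves=[
    {"linear": [0,0,0],"grip": 0.02},
    {"linear": [0,0,0],"grip": 0.02},
    {"linear": [0,0,0],"grip": 0.02},
    {"linear": [0,0,0],"grip": 0.02},
    {"linear": [0,0,0],"grip": 0.02},
  ],
  grip_force=25,
)

```text
validation failed for argument at $.mo...
```

>>> carry_out(
  moves=[
    {"linear": [0,0,0.02],"grip": 0.02},
    {"linear": [0,0,0.06],"grip": 0.02},
    {"linear": [0,0,0.11],"grip": 0.02},
    {"linear": [0,0,0.15],"grip": 0.02},
    {"linear": [0,0,0.18],"grip": 0.02},
  ],
)

```text
validation failed for argument at $.mo...
```

All row fields are required, so I'll resend with `delta_rot`.

>>> carry_out(
  moves=[
    {"linear": [-0.002,0.007,-0.05],"delta_rot": [0,0,0],"grip": 0.06},
    {"linear": [-0.002,0.007,-0.1],"delta_rot": [0,0,0],"grip": 0.06},
    {"linear": [-0.002,0.007,-0.13],"delta_rot": [0,0,0],"grip": 0.06},
    {"linear": [-0.002,0.007,-0.145],"delta_rot": [0,0,0],"grip": 0.06},
    {"linear": [-0.002,0.007,-0.151],"delta_rot": [0,0,0],"grip": 0.06},
  ],
)

```text
time_s: 2.3
tcp_pos: [423.4, 173.7, 1.7]
eef_rot: [-0.002, -0.111, 0.994, -0.0]
ft_force: [0.5, -0.3, 1.4]
opening: 59.9
grasp_force: 0.0
```

>>> carry_out(
  moves=[
    {"linear": [0,0,0],"delta_rot": [0,0,0],"grip": 0.02},
    {"linear": [0,0,0],"delta_rot": [0,0,0],"grip": 0.02},
    {"linear": [0,0,0],"delta_rot": [0,0,0],"grip": 0.02},
    {"linear": [0,0,0],"delta_rot": [0,0,0],"grip": 0.02},
    {"linear": [0,0,0],"delta_rot": [0,0,0],"grip": 0.02},
  ],
  grip_force=25,
)

```text
time_s: 2.8
tcp_pos: [426.3, 173.8, 5.0]
eef_rot: [0.001, -0.111, 0.994, 0.0]
ft_force: [-0.6, -0.1, 4.1]
opening: 31.0
grasp_force: 25.0
```

>>> carry_out(
  moves=[
    {"linear": [0,0,0.02],"delta_rot": [0,0,0],"grip": 0.02},
    {"linear": [0,0,0.06],"delta_rot": [0,0,0],"grip": 0.02},
    {"linear": [0,0,0.11],"delta_rot": [0,0,0],"grip": 0.02},
    {"linear": [0,0,0.15],"delta_rot": [0,0,0],"grip": 0.02},
    {"linear": [0,0,0.18],"delta_rot": [0,0,0],"grip": 0.02},
  ],
)

```text
time_s: 3.3
tcp_pos: [426.1, 173.8, 187.3]
eef_rot: [0.002, -0.111, 0.994, 0.0]
ft_force: [0.7, 0.6, -0.5]
opening: 30.8
grasp_force: 25.0
```

>>> carry_out(
  moves=[
    {"linear": [0.214,-0.125,0],"delta_rot": [0,0,-22],"grip": 0.02},
    {"linear": [0.214,-0.125,0],"delta_rot": [0,0,-22],"grip": 0.02},
    {"linear": [0.214,-0.125,0],"delta_rot": [0,0,-22],"grip": 0.02},
    {"linear": [0.214,-0.125,0],"delta_rot": [0,0,-22],"grip": 0.02},
    {"linear": [0.214,-0.125,0],"delta_rot": [0,0,-22],"grip": 0.02},
  ],
)

```text
time_s: 3.8
tcp_pos: [640.8, 47.2, 183.6]
eef_rot: [-0.0, 0.081, 0.997, 0.0]
ft_force: [-0.3, 0.6, -0.3]
opening: 31.4
grasp_force: 25.0
```

>>> carry_out(
  moves=[
    {"linear": [0,0,-0.04],"delta_rot": [0,0,0],"grip": 0.02},
    {"linear": [0,0,-0.075],"delta_rot": [0,0,0],"grip": 0.02},
    {"linear": [0,0,-0.1],"delta_rot": [0,0,0],"grip": 0.02},
    {"linear": [0,0,-0.115],"delta_rot": [0,0,0],"grip": 0.02},
    {"linear": [0,0,-0.115],"delta_rot": [0,0,0],"grip": 0.02},
  ],
)

```text
time_s: 4.3
tcp_pos: [637.3, 48.5, 65.9]
eef_rot: [-0.003, 0.081, 0.997, -0.0]
ft_force: [-0.5, -0.0, -2.2]
opening: 30.8
grasp_force: 25.0
```

>>> carry_out(
  moves=[
    {"linear": [0,0,0],"delta_rot": [0,0,0],"grip": 0.055},
    {"linear": [0,0,0],"delta_rot": [0,0,0],"grip": 0.055},
    {"linear": [0,0,0],"delta_rot": [0,0,0],"grip": 0.055},
    {"linear": [0,0,0.05],"delta_rot": [0,0,0],"grip": 0.055},
    {"linear": [0,0,0.1],"delta_rot": [0,0,0],"grip": 0.055},
  ],
)

```text
time_s: 4.8
tcp_pos: [638.2, 48.6, 169.0]
eef_rot: [-0.001, 0.081, 0.997, -0.0]
ft_force: [0.6, -0.1, 0.7]
opening: 54.9
grasp_force: 0.0
```

>>> carry_out(
  moves=[
    {"linear": [-0.06,-0.22,0.03],"delta_rot": [0,0,22],"grip": 0.055},
    {"linear": [-0.06,-0.22,0.03],"delta_rot": [0,0,22],"grip": 0.055},
    {"linear": [-0.06,-0.22,0.03],"delta_rot": [0,0,22],"grip": 0.055},
    {"linear": [-0.06,-0.22,0.03],"delta_rot": [0,0,22],"grip": 0.055},
    {"linear": [-0.06,-0.22,0.03],"delta_rot": [0,0,22],"grip": 0.055},
  ],
)

```text
time_s: 5.3
tcp_pos: [578.9, -174.3, 201.2]
eef_rot: [0.001, -0.11, 0.994, -0.001]
ft_force: [0.3, -0.4, -1.2]
opening: 55.1
grasp_force: 0.0
```

```bash
cat >> h.py <<'E'
def rect(P):
    (c,(w,h),a)=cv2.minAreaRect(P[:,:2].astype(np.float32)); b=cv2.boxPoints((c,(w,h),a)); e=max((b[1]-b[0],b[2]-b[1]),key=np.linalg.norm)
    y=np.degrees(np.arctan2(e[1],e[0]))%180; return len(P),np.round(c,1),round(w,1),round(h,1),"yaw",round(y-180 if y>90 else y,1),"z",round(np.median(P[:,2]),1)
def handles(n):
    C=cam(n); p,d=arm.capture(n); P=cloud(C,d).reshape(-1,3)
    for k,(y0,y1) in {"L":(-310,-170),"R":(-470,-325)}.items():
        S=P[(P[:,0]>430)&(P[:,0]<640)&(P[:,1]>y0)&(P[:,1]<y1)&(P[:,2]>68)&(P[:,2]<86)]
        if len(S)>20: print(n,k,rect(S))
    return p,C,P
E
python3 - <<'E'
from h import *
p,C,P=handles("scene"); save("s2.png",p)
p,C,P=handles("top"); save("t2.png",p[90:300,170:450],2.8)
s=arm.sense(); print(s["tcp_pos"],s["eef_rot"].round(3),s["qpos"].round(2),s["time_s"])
E
```

```text
scene L (167, array([ 524.6, -249.6]), 94.4, 15.5, 'yaw', np.float32(11.9), 'z', np.float64(78.0))
scene R (174, array([ 536.4, -402.8]), 13.7, 92.5, 'yaw', np.float32(-11.7), 'z', np.float64(79.4))
top R (167, array([ 535.8, -399.1]), 14.9, 90.0, 'yaw', np.float32(-13.8), 'z', np.float64(78.3))
[ 579.13184624 -175.42768703  201.39113867] [ 0.002 -0.108  0.994 -0.001] [-0.38  0.03  1.77 -0.    1.34 -2.17] 5.4
```

View pics/t2.png

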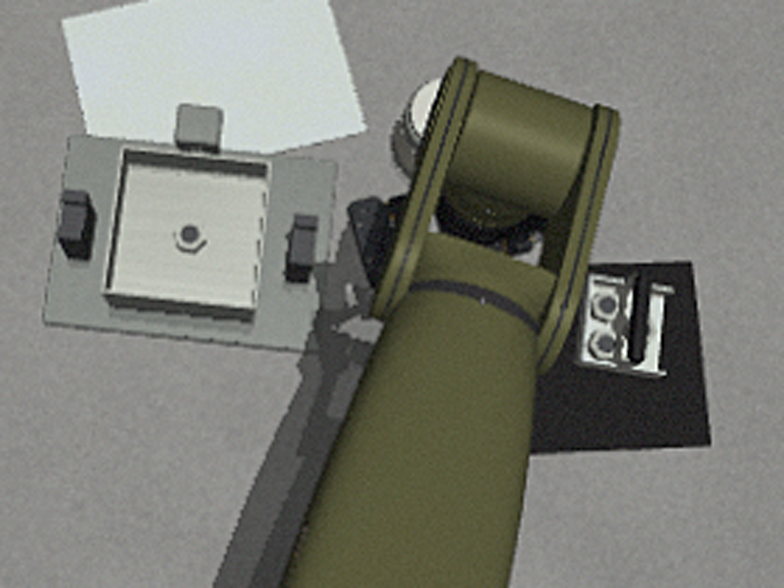

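The picture shows the loose nut in the pan at (190,237), and the right tray unchanged at (632,325). Next I'll grip the left tray.

>>> carry_out(
  moves=[
    {"linear": [-0.056,-0.074,-0.06],"delta_rot": [0,0,0],"grip": 0.055},
    {"linear": [-0.056,-0.074,-0.09],"delta_rot": [0,0,0],"grip": 0.055},
    {"linear": [-0.056,-0.074,-0.11],"delta_rot": [0,0,0],"grip": 0.055},
    {"linear": [-0.056,-0.074,-0.14],"delta_rot": [0,0,0],"grip": 0.055},
    {"linear": [-0.056,-0.074,-0.151],"delta_rot": [0,0,0],"grip": 0.055},
  ],
)

```text
time_s: 5.9
tcp_pos: [521.2, -243.9, 44.5]
eef_rot: [-0.002, -0.11, 0.994, 0.002]
ft_force: [0.0, 0.3, -0.5]
opening: 55.3
grasp_force: 0.0
```

>>> carry_out(
  moves=[
    {"linear": [0,0,0],"delta_rot": [0,0,0],"grip": 0.03},
    {"linear": [0,0,0],"delta_rot": [0,0,0],"grip": 0.02},
    {"linear": [0,0,0],"delta_rot": [0,0,0],"grip": 0.005},
    {"linear": [0,0,0],"delta_rot": [0,0,0],"grip": 0.005},
    {"linear": [0,0,0],"delta_rot": [0,0,0],"grip": 0.005},
  ],
  grip_force=40,
)

```text
time_s: 6.4
tcp_pos: [524.2, -245.7, 49.2]
eef_rot: [0.001, -0.111, 0.994, -0.001]
ft_force: [-0.4, -0.0, 0.8]
opening: 20.3
grasp_force: 0.0
```

>>> carry_out(
  moves=[
    {"linear": [0,0,0.01],"delta_rot": [0,0,0],"grip": 0.005},
    {"linear": [0,0,0.03],"delta_rot": [0,0,0],"grip": 0.005},
    {"linear": [0,0,0.06],"delta_rot": [0,0,0],"grip": 0.005},
    {"linear": [0,0,0.1],"delta_rot": [0,0,0],"grip": 0.005},
    {"linear": [0,0,0.14],"delta_rot": [0,0,0],"grip": 0.005},
  ],
)

```text
time_s: 6.9
tcp_pos: [522.5, -245.0, 188.8]
eef_rot: [-0.001, -0.111, 0.994, 0.001]
ft_force: [0.6, -0.5, -2.0]
opening: 13.9
grasp_force: 40.0
```

Run:
```python
from h import *
p,d=arm.capture("scene"); save("s3.png",p[170:340,60:340],2.8); s=arm.sense(); print(s["opening"],s["ft_force"],s["moment"])
```

```text
13.992754693847191 [ 3.11387685 -1.56019248  2.90250185] [-0.09971904 -0.12242485  0.02674312]
```

View pics/s3.png

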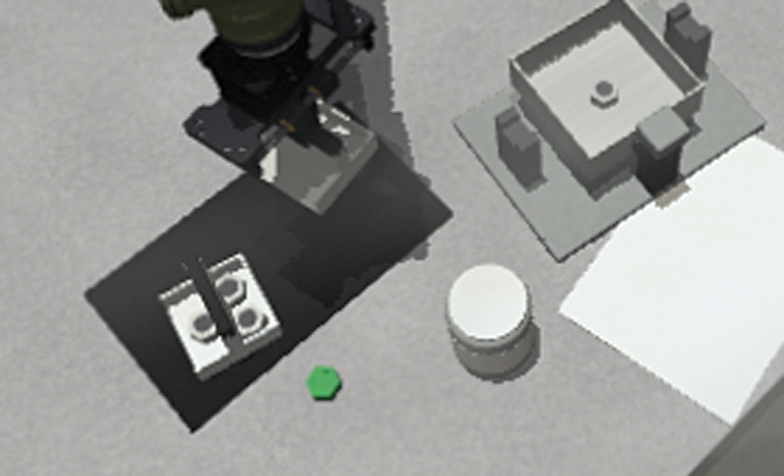

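The right tray holds three nuts: (233,288), (204,323) and (250,318). The left tray is gripped and lifted. I'll carry it gently to the pan, mouth slightly up.

>>> carry_out(
  moves=[
    {"linear": [0.003,0.007,0.002],"delta_rot": [-2,-0.4,0],"grip": 0.005},
    {"linear": [0.009,0.022,0.004],"delta_rot": [-4,-0.9,0],"grip": 0.005},
    {"linear": [0.017,0.043,0.006],"delta_rot": [-6,-1.3,0],"grip": 0.005},
    {"linear": [0.026,0.067,0.008],"delta_rot": [-7.8,-1.7,0],"grip": 0.005},
    {"linear": [0.035,0.091,0.01],"delta_rot": [-7.8,-1.7,0],"grip": 0.005},
  ],
)

```text
time_s: 7.45
tcp_pos: [557.9, -152.9, 197.6]
eef_rot: [0.007, -0.11, 0.991, -0.069]
ft_force: [0.0, 0.2, -3.1]
opening: 13.9
grasp_force: 40.0
```

>>> carry_out(
  moves=[
    {"linear": [0.009,0.024,0],"delta_rot": [0,0,-4],"grip": 0.005},
    {"linear": [0.019,0.048,0],"delta_rot": [0,0,-8],"grip": 0.005},
    {"linear": [0.028,0.073,0],"delta_rot": [0,0,-12],"grip": 0.005},
    {"linear": [0.038,0.097,0],"delta_rot": [0,0,-17],"grip": 0.005},
    {"linear": [0.047,0.121,0],"delta_rot": [0,0,-21.3],"grip": 0.005},
  ],
)

```text
time_s: 7.95
tcp_pos: [605.3, -32.3, 197.6]
eef_rot: [-0.006, 0.076, 0.995, -0.069]
ft_force: [0.2, 0.0, -3.0]
opening: 13.4
grasp_force: 40.0
```

>>> carry_out(
  moves=[
    {"linear": [0.009,0.024,0],"delta_rot": [0,0,0],"grip": 0.005},
    {"linear": [0.018,0.047,0],"delta_rot": [0,0,0],"grip": 0.005},
    {"linear": [0.026,0.067,0],"delta_rot": [0,0,0],"grip": 0.005},
    {"linear": [0.033,0.084,0],"delta_rot": [0,0,0],"grip": 0.005},
    {"linear": [0.037,0.095,0],"delta_rot": [0,0,0],"grip": 0.005},
  ],
)

```text
time_s: 8.45
tcp_pos: [642.5, 62.8, 197.5]
eef_rot: [-0.006, 0.074, 0.995, -0.069]
ft_force: [-0.1, -0.3, -2.5]
opening: 13.9
grasp_force: 40.0
```

>>> carry_out(
  moves=[
    {"linear": [0.002,0.005,0],"delta_rot": [0,0,0],"grip": 0.005},
    {"linear": [0.002,0.005,0],"delta_rot": [0,0,0],"grip": 0.005},
  ],
)

```text
time_s: 8.65
tcp_pos: [644.3, 66.8, 197.7]
eef_rot: [-0.006, 0.075, 0.995, -0.07]
ft_force: [-0.0, -0.6, -2.6]
opening: 13.4
grasp_force: 40.0
```

Run:
```python
from h import *
s=arm.sense(); print(s["tcp_pos"],s["eef_rot"].round(3),s["qpos"].round(2),s["opening"],s["time_s"])
M=q2R(s["eef_rot"]).as_matrix(); print("tool y",M[:,1].round(3),"z",M[:,2].round(3), "handle",(s["tcp_pos"]-19*M[:,2]).round(1))
C=cam("scene"); p,d=arm.capture("scene"); P=cloud(C,d).reshape(-1,3)
a=np.array([[np.cos(-.154),-np.sin(-.154)],[np.sin(-.154),np.cos(-.154)]])
q=(P[:,:2]-[641,48.5])@a
m=(abs(q[:,0])<70)&(abs(q[:,1]-20)<90)&(P[:,2]>112)&(P[:,2]<215)
for y in range(-70,110,15):
    k=m&(abs(q[:,1]-y)<8); 
    if k.sum(): print(y,k.sum(),np.percentile(P[k,2],[2,50,98]).round())
save("s4.png",p[120:320,180:400],3)
```

```text
[644.32427696  66.75789428 197.66629945] [-0.006  0.075  0.995 -0.07 ] [ 0.08  0.16  1.65 -0.14  1.37 -1.31] 13.414755866119886 8.65
tool y [ 0.147  0.979 -0.139] z [-0.022 -0.137 -0.99 ] handle [644.7  69.4 216.5]
-40 38 [152. 158. 171.]
-25 176 [152. 156. 182.]
-10 156 [149. 154. 179.]
5 178 [147. 152. 212.]
20 165 [145. 151. 213.]
35 53 [143. 150. 172.]
50 88 [142. 164. 172.]
65 6 [166. 169. 169.]
```

View pics/s4.png

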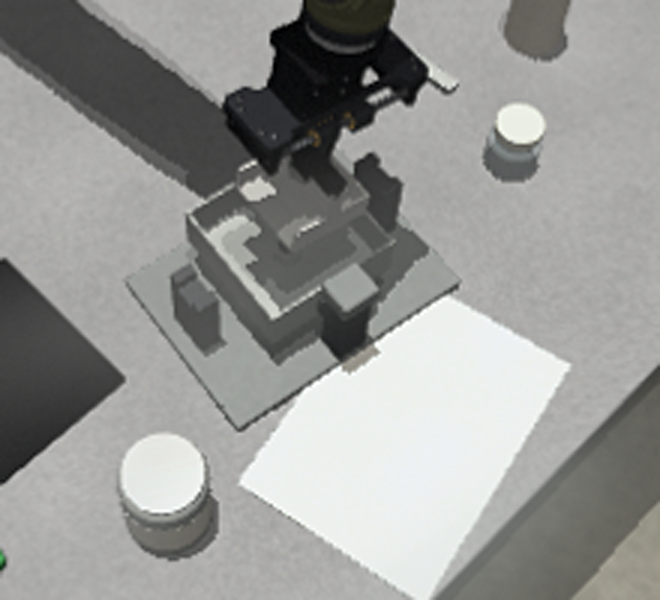

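The tray is held level over the pan's centre, lip inside the rim. Now I'll tip it about the scale's x axis.

>>> carry_out(
  moves=[
    {"linear": [0,0.002,-0.005],"delta_rot": [6.9,-1.1,0],"grip": 0.005},
    {"linear": [0.001,0.005,-0.01],"delta_rot": [13.8,-2.1,0],"grip": 0.005},
    {"linear": [0.001,0.007,-0.014],"delta_rot": [20.7,-3.2,0],"grip": 0.005},
    {"linear": [0.002,0.01,-0.014],"delta_rot": [27.7,-4.3,0],"grip": 0.005},
    {"linear": [0.002,0.012,-0.014],"delta_rot": [34.6,-5.4,0],"grip": 0.005},
  ],
)

```text
time_s: 9.2
tcp_pos: [646.4, 77.3, 184.7]
eef_rot: [0.02, 0.073, 0.969, 0.235]
ft_force: [-1.2, -0.0, -2.1]
opening: 13.6
grasp_force: 40.0
```

>>> carry_out(
  moves=[
    {"linear": [0,0.001,0.001],"delta_rot": [4.9,-0.8,0],"grip": 0.005},
    {"linear": [0,0.002,0.002],"delta_rot": [9.9,-1.5,0],"grip": 0.005},
    {"linear": [0.001,0.004,0.002],"delta_rot": [15.8,-2.4,0],"grip": 0.005},
    {"linear": [0.001,0.005,0.003],"delta_rot": [21.7,-3.4,0],"grip": 0.005},
    {"linear": [0.001,0.006,0.004],"delta_rot": [27.7,-4.3,0],"grip": 0.005},
  ],
)

```text
time_s: 9.7
tcp_pos: [647.4, 83.0, 188.5]
eef_rot: [0.038, 0.067, 0.884, 0.462]
ft_force: [0.3, -0.6, -2.0]
opening: 13.7
grasp_force: 40.0
```

>>> carry_out(
  moves=[
    {"linear": [0,0,0],"delta_rot": [0,0,0],"grip": 0.005},
    {"linear": [0,0,0],"delta_rot": [0,0,0],"grip": 0.005},
    {"linear": [0,0,0],"delta_rot": [0,0,0],"grip": 0.005},
    {"linear": [0,0,0],"delta_rot": [0,0,0],"grip": 0.005},
    {"linear": [0,0,0],"delta_rot": [0,0,0],"grip": 0.005},
  ],
)

```text
time_s: 10.2
tcp_pos: [647.6, 85.0, 188.8]
eef_rot: [0.037, 0.066, 0.885, 0.46]
ft_force: [-1.0, 0.6, -1.7]
opening: 13.9
grasp_force: 40.0
```

Run:
```python
from h import *
p,d=arm.capture("scene"); q,d2=arm.capture("top")
save("s5.png",np.hstack([p[120:280,200:360],q[100:260,150:310]]),2.4)
s=arm.sense(); print(s["tcp_pos"],s["qpos"].round(2),s["ft_force"]); M=q2R(s["eef_rot"]).as_matrix(); print(M.round(3))
```

```text
[647.4531841   84.92455909 188.37550882] [-0.33  0.21  1.82  0.95  1.44 -2.05] [ 0.83966837 -0.20700891 -1.30002163]
[[-0.989  0.083  0.126]
 [ 0.15   0.567  0.81 ]
 [-0.004  0.819 -0.573]]
```

View pics/s5.png

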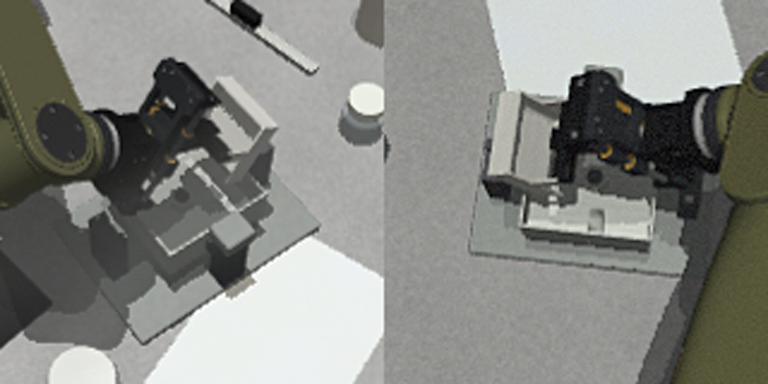

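Both pictures show the tray tipped with nothing left on its floor, and a nut visible in the pan. I'll untilt it and return it to the mat.

>>> carry_out(
  moves=[
    {"linear": [0,-0.002,0.012],"delta_rot": [-7.9,1.2,0],"grip": 0.005},
    {"linear": [0,-0.004,0.02],"delta_rot": [-15.8,2.4,0],"grip": 0.005},
    {"linear": [-0.001,-0.006,0.026],"delta_rot": [-23.7,3.7,0],"grip": 0.005},
    {"linear": [-0.001,-0.009,0.03],"delta_rot": [-31.6,4.9,0],"grip": 0.005},
    {"linear": [-0.001,-0.011,0.03],"delta_rot": [-39.5,6.1,0],"grip": 0.005},
  ],
)

```text
time_s: 10.8
tcp_pos: [647.1, 73.3, 220.6]
eef_rot: [0.013, 0.074, 0.989, 0.128]
ft_force: [0.1, 0.6, -1.9]
opening: 13.8
grasp_force: 40.0
```

>>> carry_out(
  moves=[
    {"linear": [-0.005,-0.02,0],"delta_rot": [-7.4,1.1,0],"grip": 0.005},
    {"linear": [-0.015,-0.05,0],"delta_rot": [-14.8,2.3,0],"grip": 0.005},
    {"linear": [-0.03,-0.09,0],"delta_rot": [-14.8,2.3,0],"grip": 0.005},
    {"linear": [-0.045,-0.13,0],"delta_rot": [-14.8,2.3,0],"grip": 0.005},
    {"linear": [-0.06,-0.17,0],"delta_rot": [-14.8,2.3,0],"grip": 0.005},
  ],
)

```text
time_s: 11.3
tcp_pos: [585.7, -96.6, 217.9]
eef_rot: [0.0, 0.074, 0.997, 0.001]
ft_force: [0.7, -0.2, -1.7]
opening: 13.9
grasp_force: 40.0
```

>>> carry_out(
  moves=[
    {"linear": [-0.015,-0.04,0],"delta_rot": [0,0,7],"grip": 0.005},
    {"linear": [-0.03,-0.08,0],"delta_rot": [0,0,14],"grip": 0.005},
    {"linear": [-0.045,-0.11,0],"delta_rot": [0,0,21],"grip": 0.005},
    {"linear": [-0.055,-0.14,0],"delta_rot": [0,0,21],"grip": 0.005},
    {"linear": [-0.062,-0.15,0],"delta_rot": [0,0,21],"grip": 0.005},
  ],
)

```text
time_s: 11.8
tcp_pos: [523.5, -248.3, 218.0]
eef_rot: [0.0, -0.107, 0.994, 0.001]
ft_force: [0.2, 0.4, -1.6]
opening: 14.2
grasp_force: 40.0
```

Run:
```python
from h import *
s=arm.sense(); print(s["tcp_pos"],s["ft_force"]); M=q2R(s["eef_rot"]).as_matrix(); print(M.round(3))
C=cam("scene"); p,d=arm.capture("scene"); P=cloud(C,d).reshape(-1,3)
m=(abs(P[:,0]-s["tcp_pos"][0])<75)&(abs(P[:,1]-s["tcp_pos"][1])<75)&(P[:,2]>90)
Q=P[m]; h=np.histogram(Q[:,2],bins=np.arange(90,230,5)); print([(int(b),int(n)) for n,b in zip(*h)])
np.savez("s6",p=p)
```

```text
[ 523.46193942 -248.30978496  218.00296339] [ 0.19822444  0.39976473 -1.62440954]
[[-0.977 -0.213  0.   ]
 [-0.213  0.977  0.002]
 [-0.001  0.002 -1.   ]]
[(90, 0), (95, 0), (100, 0), (105, 0), (110, 0), (115, 0), (120, 0), (125, 0), (130, 0), (135, 0), (140, 0), (145, 0), (150, 0), (155, 0), (160, 2), (165, 253), (170, 345), (175, 49), (180, 40), (185, 40), (190, 66), (195, 57), (200, 11), (205, 2), (210, 8), (215, 7), (220, 10)]
```

>>> carry_out(
  moves=[
    {"linear": [0,-0.001,-0.05],"delta_rot": [0,0,0],"grip": 0.005},
    {"linear": [0,-0.001,-0.1],"delta_rot": [0,0,0],"grip": 0.005},
    {"linear": [0,-0.001,-0.135],"delta_rot": [0,0,0],"grip": 0.005},
    {"linear": [0,-0.001,-0.152],"delta_rot": [0,0,0],"grip": 0.005},
    {"linear": [0,-0.001,-0.158],"delta_rot": [0,0,0],"grip": 0.005},
  ],
)

```text
time_s: 12.35
tcp_pos: [522.9, -244.9, 56.7]
eef_rot: [-0.002, -0.109, 0.994, 0.003]
ft_force: [-0.0, 0.2, -1.4]
opening: 14.0
grasp_force: 40.0
```

>>> carry_out(
  moves=[
    {"linear": [0,0,-0.002],"delta_rot": [0,0,0],"grip": 0.005},
    {"linear": [0,0,-0.004],"delta_rot": [0,0,0],"grip": 0.005},
    {"linear": [0,0,-0.006],"delta_rot": [0,0,0],"grip": 0.005},
    {"linear": [0,0,-0.006],"delta_rot": [0,0,0],"grip": 0.005},
    {"linear": [0,0,-0.006],"delta_rot": [0,0,0],"grip": 0.005},
  ],
)

```text
time_s: 12.85
tcp_pos: [524.8, -247.7, 54.6]
eef_rot: [0.001, -0.108, 0.994, 0.001]
ft_force: [0.6, 0.4, -1.2]
opening: 13.6
grasp_force: 40.0
```

>>> carry_out(
  moves=[
    {"linear": [0,0,-0.001],"delta_rot": [0,0,0],"grip": 0.005},
    {"linear": [0,0,-0.002],"delta_rot": [0,0,0],"grip": 0.005},
    {"linear": [0,0,-0.003],"delta_rot": [0,0,0],"grip": 0.005},
    {"linear": [0,0,-0.003],"delta_rot": [0,0,0],"grip": 0.005},
    {"linear": [0,0,-0.003],"delta_rot": [0,0,0],"grip": 0.005},
  ],
)

```text
time_s: 13.35
tcp_pos: [525.1, -247.9, 53.9]
eef_rot: [0.0, -0.108, 0.994, 0.001]
ft_force: [-4.6, 2.3, 12.2]
opening: 13.8
grasp_force: 40.0
```

Contact. I'll release, rise and move over the right tray.

>>> carry_out(
  moves=[
    {"linear": [0,0,0.001],"delta_rot": [0,0,0],"grip": 0.05},
    {"linear": [0,0,0.001],"delta_rot": [0,0,0],"grip": 0.05},
    {"linear": [0,0,0.001],"delta_rot": [0,0,0],"grip": 0.05},
    {"linear": [0,0,0.001],"delta_rot": [0,0,0],"grip": 0.05},
    {"linear": [0,0,0.001],"delta_rot": [0,0,0],"grip": 0.05},
  ],
)

```text
time_s: 13.85
tcp_pos: [524.1, -247.4, 51.4]
eef_rot: [-0.0, -0.108, 0.994, 0.001]
ft_force: [0.7, 0.2, 0.1]
opening: 47.3
grasp_force: 0.0
```

>>> carry_out(
  moves=[
    {"linear": [0,0,0.04],"delta_rot": [0,0,0],"grip": 0.05},
    {"linear": [0,0,0.09],"delta_rot": [0,0,0],"grip": 0.05},
    {"linear": [0,0,0.14],"delta_rot": [0,0,-8],"grip": 0.05},
    {"linear": [0.005,-0.04,0.14],"delta_rot": [0,0,-16],"grip": 0.05},
    {"linear": [0.008,-0.08,0.14],"delta_rot": [0,0,-24],"grip": 0.05},
  ],
)

```text
time_s: 14.35
tcp_pos: [534.0, -328.6, 195.4]
eef_rot: [0.003, 0.103, 0.995, -0.0]
ft_force: [0.5, -1.0, -0.8]
opening: 50.3
grasp_force: 0.0
```

Run:
```python
from h import *
s=arm.sense(); print(s["tcp_pos"],s["eef_rot"].round(3))
handles("scene"); p,C,P=handles("wrist"); q,_=arm.capture("top"); 
save("t7.png",np.hstack([q[100:270,140:310],p[:340:2,::3]]),2.2)
```

```text
[ 533.98618396 -328.55378564  195.39454952] [ 0.003  0.103  0.995 -0.   ]
scene L (170, array([ 527.1, -249.6]), 91.3, 15.6, 'yaw', np.float32(12.7), 'z', np.float64(78.5))
scene R (175, array([ 535.7, -402.6]), 13.6, 94.2, 'yaw', np.float32(-11.8), 'z', np.float64(79.5))
wrist L (1459, array([ 524. , -248.1]), 92.3, 15.3, 'yaw', np.float32(12.1), 'z', np.float64(80.0))
wrist R (1142, array([ 532.6, -400.1]), 15.5, 86.6, 'yaw', np.float32(-11.6), 'z', np.float64(80.1))
```

View pics/t7.png

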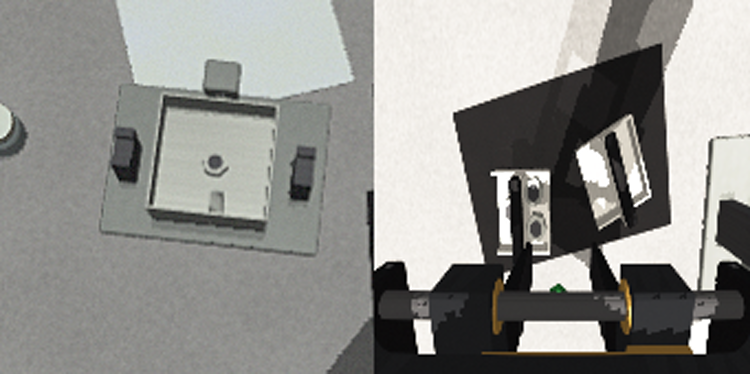

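The pan holds two nuts, at (215,162) and (217,203) near the front wall. The left tray stands empty on the mat. Now the right tray.

>>> carry_out(
  moves=[
    {"linear": [0,-0.048,-0.01],"delta_rot": [0,0,0],"grip": 0.05},
    {"linear": [0,-0.073,-0.04],"delta_rot": [0,0,0],"grip": 0.05},
    {"linear": [0,-0.073,-0.085],"delta_rot": [0,0,0],"grip": 0.05},
    {"linear": [0,-0.073,-0.125],"delta_rot": [0,0,0],"grip": 0.05},
    {"linear": [0,-0.073,-0.145],"delta_rot": [0,0,0],"grip": 0.05},
  ],
)

```text
time_s: 15.0
tcp_pos: [529.8, -397.3, 41.2]
eef_rot: [-0.003, 0.1, 0.995, 0.004]
ft_force: [-0.1, 0.8, -0.3]
opening: 50.2
grasp_force: 0.0
```

>>> carry_out(
  moves=[
    {"linear": [0,0,0],"delta_rot": [0,0,0],"grip": 0.03},
    {"linear": [0,0,0],"delta_rot": [0,0,0],"grip": 0.02},
    {"linear": [0,0,0],"delta_rot": [0,0,0],"grip": 0.005},
    {"linear": [0,0,0],"delta_rot": [0,0,0],"grip": 0.005},
    {"linear": [0,0,0],"delta_rot": [0,0,0],"grip": 0.005},
  ],
  grip_force=40,
)

```text
time_s: 15.5
tcp_pos: [533.2, -401.0, 48.7]
eef_rot: [0.002, 0.101, 0.995, 0.0]
ft_force: [0.3, 0.4, 1.0]
opening: 15.7
grasp_force: 0.0
```

>>> carry_out(
  moves=[
    {"linear": [0,0,0],"delta_rot": [0,0,0],"grip": 0.005},
    {"linear": [0,0,0],"delta_rot": [0,0,0],"grip": 0.005},
    {"linear": [0,0,0],"delta_rot": [0,0,0],"grip": 0.005},
  ],
)

```text
time_s: 15.8
tcp_pos: [533.1, -400.9, 48.5]
eef_rot: [0.001, 0.101, 0.995, 0.001]
ft_force: [-1.0, 1.3, 5.5]
opening: 14.0
grasp_force: 40.0
```

>>> carry_out(
  moves=[
    {"linear": [0,0,0.01],"delta_rot": [0,0,0],"grip": 0.005},
    {"linear": [0,0,0.03],"delta_rot": [-2,0.4,0],"grip": 0.005},
    {"linear": [0,0,0.06],"delta_rot": [-4,0.8,0],"grip": 0.005},
    {"linear": [0,0,0.1],"delta_rot": [-6,1.2,0],"grip": 0.005},
    {"linear": [0,0,0.14],"delta_rot": [-7.8,1.6,0],"grip": 0.005},
  ],
)

```text
time_s: 16.3
tcp_pos: [531.1, -399.6, 186.2]
eef_rot: [-0.008, 0.101, 0.993, -0.068]
ft_force: [0.6, -0.3, -2.7]
opening: 13.8
grasp_force: 40.0
```

>>> carry_out(
  moves=[
    {"linear": [0,0,0.02],"delta_rot": [0,0,0],"grip": 0.005},
    {"linear": [0,0,0.025],"delta_rot": [0,0,0],"grip": 0.005},
  ],
)

```text
time_s: 16.5
tcp_pos: [533.3, -401.0, 215.4]
eef_rot: [-0.005, 0.101, 0.992, -0.069]
ft_force: [-0.5, -0.8, -3.1]
opening: 13.9
grasp_force: 40.0
```

>>> carry_out(
  moves=[
    {"linear": [0.002,0.008,0],"delta_rot": [0,0,0],"grip": 0.005},
    {"linear": [0.006,0.023,0],"delta_rot": [0,0,1],"grip": 0.005},
    {"linear": [0.011,0.045,0],"delta_rot": [0,0,2],"grip": 0.005},
    {"linear": [0.017,0.07,0],"delta_rot": [0,0,3],"grip": 0.005},
    {"linear": [0.023,0.097,0],"delta_rot": [0,0,3],"grip": 0.005},
  ],
)

```text
time_s: 17.0
tcp_pos: [554.3, -301.0, 208.4]
eef_rot: [-0.007, 0.074, 0.995, -0.067]
ft_force: [0.5, 0.5, -3.9]
opening: 13.6
grasp_force: 40.0
```

>>> carry_out(
  moves=[
    {"linear": [0.006,0.027,-0.003],"delta_rot": [0,0,0],"grip": 0.005},
    {"linear": [0.013,0.054,-0.006],"delta_rot": [0,0,0],"grip": 0.005},
    {"linear": [0.019,0.082,-0.009],"delta_rot": [0,0,0],"grip": 0.005},
    {"linear": [0.026,0.109,-0.012],"delta_rot": [0,0,0],"grip": 0.005},
    {"linear": [0.032,0.136,-0.015],"delta_rot": [0,0,0],"grip": 0.005},
  ],
)

```text
time_s: 17.5
tcp_pos: [586.1, -164.7, 193.6]
eef_rot: [-0.007, 0.074, 0.995, -0.067]
ft_force: [0.9, -0.1, -3.4]
opening: 13.5
grasp_force: 40.0
```

>>> carry_out(
  moves=[
    {"linear": [0.006,0.027,0],"delta_rot": [0,0,0],"grip": 0.005},
    {"linear": [0.013,0.054,0],"delta_rot": [0,0,0],"grip": 0.005},
    {"linear": [0.019,0.082,0],"delta_rot": [0,0,0],"grip": 0.005},
    {"linear": [0.026,0.109,0],"delta_rot": [0,0,0],"grip": 0.005},
    {"linear": [0.032,0.136,0],"delta_rot": [0,0,0],"grip": 0.005},
  ],
)

```text
time_s: 18.0
tcp_pos: [617.8, -29.1, 193.7]
eef_rot: [-0.007, 0.074, 0.995, -0.068]
ft_force: [0.6, -0.5, -3.0]
opening: 13.8
grasp_force: 40.0
```

>>> carry_out(
  moves=[
    {"linear": [0.006,0.027,0],"delta_rot": [0,0,0],"grip": 0.005},
    {"linear": [0.012,0.051,0],"delta_rot": [0,0,0],"grip": 0.005},
    {"linear": [0.017,0.07,0],"delta_rot": [0,0,0],"grip": 0.005},
    {"linear": [0.02,0.085,0],"delta_rot": [0,0,0],"grip": 0.005},
    {"linear": [0.023,0.098,0],"delta_rot": [0,0,0],"grip": 0.005},
  ],
)

```text
time_s: 18.5
tcp_pos: [641.8, 67.7, 195.6]
eef_rot: [-0.006, 0.074, 0.995, -0.068]
ft_force: [-0.2, -0.1, -3.8]
opening: 13.7
grasp_force: 40.0
```

Run:
```python
from h import *
s=arm.sense(); M=q2R(s["eef_rot"]).as_matrix(); print(s["tcp_pos"],M[:,1].round(3),"handle",(s["tcp_pos"]-19*M[:,2]).round(1),s["ft_force"],s["time_s"])
```

```text
[641.84190905  67.7355164  195.63356285] [ 0.147  0.98  -0.137] handle [642.3  70.3 214.5] [-0.23649176 -0.06251294 -3.77962208] 18.5
```

>>> carry_out(
  moves=[
    {"linear": [0,0.002,-0.005],"delta_rot": [6.9,-1.1,0],"grip": 0.005},
    {"linear": [0.001,0.005,-0.01],"delta_rot": [13.8,-2.1,0],"grip": 0.005},
    {"linear": [0.001,0.007,-0.014],"delta_rot": [20.7,-3.2,0],"grip": 0.005},
    {"linear": [0.002,0.01,-0.014],"delta_rot": [27.7,-4.3,0],"grip": 0.005},
    {"linear": [0.002,0.012,-0.014],"delta_rot": [34.6,-5.4,0],"grip": 0.005},
  ],
)

```text
time_s: 19.0
tcp_pos: [644.5, 78.0, 183.2]
eef_rot: [0.02, 0.073, 0.969, 0.236]
ft_force: [-0.6, 0.0, -3.8]
opening: 13.9
grasp_force: 40.0
```

>>> carry_out(
  moves=[
    {"linear": [0,0.001,0.001],"delta_rot": [4.9,-0.8,0],"grip": 0.005},
    {"linear": [0,0.002,0.002],"delta_rot": [9.9,-1.5,0],"grip": 0.005},
    {"linear": [0.001,0.004,0.002],"delta_rot": [15.8,-2.4,0],"grip": 0.005},
    {"linear": [0.001,0.005,0.003],"delta_rot": [21.7,-3.4,0],"grip": 0.005},
    {"linear": [0.001,0.006,0.004],"delta_rot": [27.7,-4.3,0],"grip": 0.005},
  ],
)

```text
time_s: 19.5
tcp_pos: [645.8, 83.7, 187.6]
eef_rot: [0.038, 0.066, 0.883, 0.463]
ft_force: [0.3, 0.6, -2.3]
opening: 13.9
grasp_force: 40.0
```

>>> carry_out(
  moves=[
    {"linear": [0,0,0],"delta_rot": [0,0,0],"grip": 0.005},
    {"linear": [0,0,0],"delta_rot": [0,0,0],"grip": 0.005},
    {"linear": [0,0,0],"delta_rot": [0,0,0],"grip": 0.005},
    {"linear": [0,0,0],"delta_rot": [0,0,0],"grip": 0.005},
    {"linear": [0,0,0],"delta_rot": [0,0,0],"grip": 0.005},
  ],
)

```text
time_s: 20.0
tcp_pos: [645.6, 85.0, 187.8]
eef_rot: [0.038, 0.066, 0.884, 0.461]
ft_force: [-0.7, -1.0, -1.9]
opening: 13.7
grasp_force: 40.0
```

Run:
```python
from h import *
p,d=arm.capture("scene"); q,d2=arm.capture("top")
save("s8.png",np.hstack([p[120:280,200:360],q[100:260,150:310]]),2.4)
s=arm.sense(); print(s["tcp_pos"],s["ft_force"],s["time_s"])
```

```text
[645.43966602  84.9044927  187.37986861] [-1.33270324  0.06719061 -1.17626921] 20.1
```

View pics/s8.png

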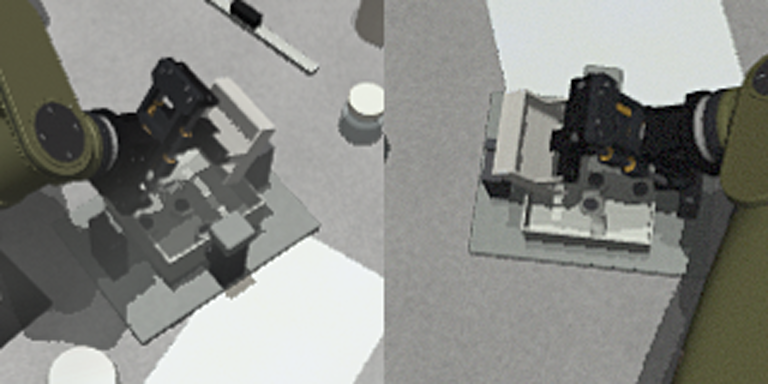

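The nuts have slid out, and the wrist force now matches the bare tray. I'll return it.

>>> carry_out(
  moves=[
    {"linear": [0,-0.002,0.012],"delta_rot": [-7.9,1.2,0],"grip": 0.005},
    {"linear": [0,-0.004,0.02],"delta_rot": [-15.8,2.4,0],"grip": 0.005},
    {"linear": [-0.001,-0.006,0.026],"delta_rot": [-23.7,3.7,0],"grip": 0.005},
    {"linear": [-0.001,-0.009,0.03],"delta_rot": [-31.6,4.9,0],"grip": 0.005},
    {"linear": [-0.001,-0.011,0.03],"delta_rot": [-39.5,6.1,0],"grip": 0.005},
  ],
)

```text
time_s: 20.6
tcp_pos: [645.1, 73.3, 219.6]
eef_rot: [0.013, 0.074, 0.989, 0.13]
ft_force: [-0.5, -0.2, -2.4]
opening: 13.8
grasp_force: 40.0
```

>>> carry_out(
  moves=[
    {"linear": [-0.005,-0.02,0],"delta_rot": [-7.4,1.1,0],"grip": 0.005},
    {"linear": [-0.015,-0.06,0],"delta_rot": [-14.8,2.3,0],"grip": 0.005},
    {"linear": [-0.025,-0.105,0],"delta_rot": [-14.8,2.3,0],"grip": 0.005},
    {"linear": [-0.035,-0.15,0],"delta_rot": [-14.8,2.3,0],"grip": 0.005},
    {"linear": [-0.046,-0.196,0],"delta_rot": [-14.8,2.3,0],"grip": 0.005},
  ],
)

```text
time_s: 21.1
tcp_pos: [597.9, -122.8, 217.1]
eef_rot: [0.001, 0.074, 0.997, 0.003]
ft_force: [0.9, -0.5, -1.6]
opening: 13.9
grasp_force: 40.0
```

>>> carry_out(
  moves=[
    {"linear": [-0.01,-0.045,0],"delta_rot": [0,0,0],"grip": 0.005},
    {"linear": [-0.02,-0.085,0],"delta_rot": [0,0,0],"grip": 0.005},
    {"linear": [-0.029,-0.125,0],"delta_rot": [0,0,0],"grip": 0.005},
    {"linear": [-0.038,-0.16,0],"delta_rot": [0,0,-1],"grip": 0.005},
    {"linear": [-0.046,-0.196,0],"delta_rot": [0,0,-3],"grip": 0.005},
  ],
)

```text
time_s: 21.6
tcp_pos: [551.7, -319.5, 217.0]
eef_rot: [0.001, 0.101, 0.995, 0.003]
ft_force: [0.9, 0.6, -1.5]
opening: 14.0
grasp_force: 40.0
```

>>> carry_out(
  moves=[
    {"linear": [-0.008,-0.035,0],"delta_rot": [0,0,0],"grip": 0.005},
    {"linear": [-0.014,-0.06,0],"delta_rot": [0,0,0],"grip": 0.005},
    {"linear": [-0.02,-0.083,0],"delta_rot": [0,0,0],"grip": 0.005},
    {"linear": [-0.02,-0.083,0],"delta_rot": [0,0,0],"grip": 0.005},
  ],
)

```text
time_s: 22.0
tcp_pos: [531.4, -403.7, 216.7]
eef_rot: [0.001, 0.102, 0.995, 0.002]
ft_force: [0.3, 0.1, -2.1]
opening: 13.9
grasp_force: 40.0
```

Run:
```python
from h import *
s=arm.sense(); M=q2R(s["eef_rot"]).as_matrix(); print(s["tcp_pos"],M.round(3).tolist(),s["ft_force"],s["time_s"])
handles("scene")
C=cam("scene"); p,d=arm.capture("scene"); P=cloud(C,d).reshape(-1,3)
m=(abs(P[:,0]-533)<90)&(abs(P[:,1]+401)<75)&(P[:,2]>90); h=np.histogram(P[m][:,2],bins=np.arange(140,230,5)); print([(int(b),int(n)) for n,b in zip(*h)])
C=cam("top"); q,d=arm.capture("top"); P=cloud(C,d).reshape(-1,3)
a=np.array([[np.cos(-.154),-np.sin(-.154)],[np.sin(-.154),np.cos(-.154)]]); Q=(P[:,:2]-[641,48.5])@a
m=(np.abs(Q).max(1)<82)&(P[:,2]>75); h=np.histogram(P[m][:,2],bins=np.arange(75,115,3)); print([(int(b),int(n)) for n,b in zip(*h)])
m=(np.abs(Q).max(1)<65); print("floor",np.percentile(P[m][:,2],[5,25,50,75,95]).round())
save("t9.png",q[110:240,170:310],4)
```

```text
[ 531.36351591 -403.67387398  216.68662067] [[-0.979, 0.203, 0.003], [0.203, 0.979, 0.004], [-0.002, 0.005, -1.0]] [ 0.34001211  0.069972   -2.0649968 ] 22.0
scene L (168, array([ 526.8, -249.7]), 92.8, 15.8, 'yaw', np.float32(12.1), 'z', np.float64(78.6))
[(140, 0), (145, 0), (150, 0), (155, 0), (160, 0), (165, 5), (170, 333), (175, 348), (180, 34), (185, 44), (190, 33), (195, 45), (200, 70), (205, 8), (210, 7), (215, 10), (220, 9)]
[(75, 43), (78, 51), (81, 104), (84, 114), (87, 38), (90, 7), (93, 0), (96, 0), (99, 0), (102, 0), (105, 2), (108, 4), (111, 8)]
floor [31. 33. 35. 38. 60.]
```

View pics/t9.png

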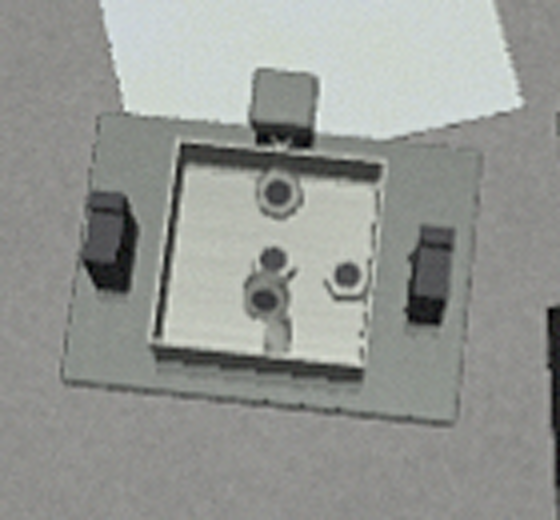

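Top crop: the pan is down (floor at 35 mm) with five nuts at (278,190), (273,258), (265,295), (347,275) and (278,335). I'll set the tray down.

>>> carry_out(
  moves=[
    {"linear": [0.002,0.002,-0.05],"delta_rot": [0,0,0],"grip": 0.005},
    {"linear": [0.002,0.002,-0.1],"delta_rot": [0,0,0],"grip": 0.005},
    {"linear": [0.002,0.002,-0.135],"delta_rot": [0,0,0],"grip": 0.005},
    {"linear": [0.002,0.002,-0.153],"delta_rot": [0,0,0],"grip": 0.005},
    {"linear": [0.002,0.002,-0.161],"delta_rot": [0,0,0],"grip": 0.005},
  ],
)

```text
time_s: 22.65
tcp_pos: [533.8, -397.7, 53.7]
eef_rot: [-0.0, 0.1, 0.995, 0.003]
ft_force: [-0.7, -0.2, -1.2]
opening: 13.7
grasp_force: 40.0
```

>>> carry_out(
  moves=[
    {"linear": [0,0,-0.002],"delta_rot": [0,0,0],"grip": 0.005},
    {"linear": [0,0,-0.004],"delta_rot": [0,0,0],"grip": 0.005},
    {"linear": [0,0,-0.006],"delta_rot": [0,0,0],"grip": 0.005},
    {"linear": [0,0,-0.006],"delta_rot": [0,0,0],"grip": 0.005},
    {"linear": [0,0,-0.006],"delta_rot": [0,0,0],"grip": 0.005},
  ],
)

```text
time_s: 23.15
tcp_pos: [534.7, -399.9, 50.9]
eef_rot: [0.002, 0.101, 0.995, 0.002]
ft_force: [0.3, 0.7, -1.6]
opening: 13.6
grasp_force: 40.0
```

>>> carry_out(
  moves=[
    {"linear": [0,0,-0.001],"delta_rot": [0,0,0],"grip": 0.005},
    {"linear": [0,0,-0.002],"delta_rot": [0,0,0],"grip": 0.005},
    {"linear": [0,0,-0.003],"delta_rot": [0,0,0],"grip": 0.005},
    {"linear": [0,0,-0.003],"delta_rot": [0,0,0],"grip": 0.005},
    {"linear": [0,0,-0.003],"delta_rot": [0,0,0],"grip": 0.005},
  ],
)

```text
time_s: 23.65
tcp_pos: [534.6, -399.6, 48.6]
eef_rot: [0.001, 0.101, 0.995, 0.002]
ft_force: [-3.0, 3.1, 6.9]
opening: 13.6
grasp_force: 40.0
```

>>> carry_out(
  moves=[
    {"linear": [0,0,0.001],"delta_rot": [0,0,0],"grip": 0.05},
    {"linear": [0,0,0.001],"delta_rot": [0,0,0],"grip": 0.05},
    {"linear": [0,0,0.001],"delta_rot": [0,0,0],"grip": 0.05},
    {"linear": [0,0,0.001],"delta_rot": [0,0,0],"grip": 0.05},
    {"linear": [0,0,0.001],"delta_rot": [0,0,0],"grip": 0.05},
  ],
)

```text
time_s: 24.15
tcp_pos: [534.2, -399.5, 47.6]
eef_rot: [0.001, 0.101, 0.995, 0.002]
ft_force: [0.4, 0.1, 0.0]
opening: 47.5
grasp_force: 0.0
```

>>> carry_out(
  moves=[
    {"linear": [0,0,0.04],"delta_rot": [0,0,0],"grip": 0.05},
    {"linear": [0,0,0.09],"delta_rot": [0,0,0],"grip": 0.05},
    {"linear": [0,0,0.14],"delta_rot": [0,0,0],"grip": 0.05},
    {"linear": [0,0.02,0.18],"delta_rot": [0,0,0],"grip": 0.05},
    {"linear": [-0.005,0.06,0.19],"delta_rot": [0,0,0],"grip": 0.05},
  ],
)

```text
time_s: 24.65
tcp_pos: [531.5, -342.3, 245.1]
eef_rot: [0.006, 0.102, 0.995, -0.001]
ft_force: [-0.2, 0.3, -0.0]
opening: 50.0
grasp_force: 0.0
```

>>> carry_out(
  moves=[
    {"linear": [-0.01,0.24,0],"delta_rot": [0,0,0],"grip": 0.05},
    {"linear": [-0.01,0.24,0],"delta_rot": [0,0,0],"grip": 0.05},
    {"linear": [-0.01,0.24,0],"delta_rot": [0,0,0],"grip": 0.05},
    {"linear": [-0.01,0.24,0],"delta_rot": [0,0,0],"grip": 0.05},
    {"linear": [-0.01,0.24,0],"delta_rot": [0,0,0],"grip": 0.05},
  ],
)

```text
time_s: 25.15
tcp_pos: [518.8, -97.1, 237.9]
eef_rot: [0.001, 0.1, 0.995, 0.002]
ft_force: [0.3, -1.0, -0.9]
opening: 49.8
grasp_force: 0.0
```

>>> carry_out(
  moves=[
    {"linear": [-0.03,0.24,0],"delta_rot": [0,0,13],"grip": 0.05},
    {"linear": [-0.03,0.24,0],"delta_rot": [0,0,13],"grip": 0.05},
    {"linear": [-0.03,0.24,0],"delta_rot": [0,0,13],"grip": 0.05},
    {"linear": [-0.03,0.24,0],"delta_rot": [0,0,13],"grip": 0.05},
    {"linear": [-0.03,0.24,0],"delta_rot": [0,0,13],"grip": 0.05},
  ],
)

```text
time_s: 25.65
tcp_pos: [488.5, 142.9, 238.0]
eef_rot: [0.001, -0.013, 1.0, 0.002]
ft_force: [0.1, 0.6, -0.2]
opening: 49.8
grasp_force: 0.0
```

>>> carry_out(
  moves=[
    {"linear": [-0.025,0.16,-0.02],"delta_rot": [0,0,0],"grip": 0.05},
    {"linear": [-0.025,0.16,-0.02],"delta_rot": [0,0,0],"grip": 0.05},
    {"linear": [-0.025,0.16,-0.02],"delta_rot": [0,0,0],"grip": 0.05},
    {"linear": [-0.025,0.16,-0.02],"delta_rot": [0,0,0],"grip": 0.05},
    {"linear": [-0.025,0.16,-0.02],"delta_rot": [0,0,0],"grip": 0.05},
  ],
)

```text
time_s: 26.15
tcp_pos: [463.5, 301.8, 217.2]
eef_rot: [0.0, -0.014, 1.0, 0.002]
ft_force: [0.6, -0.3, 0.4]
opening: 49.9
grasp_force: 0.0
```

Run:
```python
from h import *
s=arm.sense(); M=q2R(s["eef_rot"]).as_matrix(); print(s["tcp_pos"],M[:,1].round(3),s["qpos"].round(2),s["time_s"])
for n in("wrist","scene","top"):
    C=cam(n); p,d=arm.capture(n); P=cloud(C,d).reshape(-1,3)
    m=(P[:,0]>290)&(P[:,0]<640)&(P[:,1]>270)&(P[:,1]<430)
    for nm,z0,z1 in(("bar",7,19),("block",24,45)):
        S=P[m&(P[:,2]>z0)&(P[:,2]<z1)]; 
        if len(S)>20: print(n,nm,rect(S))
    if n=="wrist": W=p
save("w10.png",np.hstack([W,p])[::2,::2],1.5)
handles("top")
```

```text
[463.5363351  301.793307   217.16110686] [-0.029  1.     0.004] [ 0.48 -0.09  1.87  0.    1.37 -1.12] 26.15
wrist bar (1945, array([461.9, 361.3]), 265.6, 18.5, 'yaw', np.float32(1.3), 'z', np.float64(12.2))
wrist block (607, array([462.8, 361.4]), 49.8, 18.5, 'yaw', np.float32(1.5), 'z', np.float64(34.0))
scene bar (259, array([465.5, 358.6]), 70.7, 284.3, 'yaw', np.float32(-9.7), 'z', np.float64(10.8))
scene block (73, array([465. , 357.5]), 22.1, 51.3, 'yaw', np.float32(-1.0), 'z', np.float64(31.2))
top bar (38, array([481.4, 325.7]), 249.7, 21.1, 'yaw', np.float32(20.1), 'z', np.float64(12.1))
top L (192, array([ 524. , -247.2]), 89.8, 15.5, 'yaw', np.float32(14.2), 'z', np.float64(78.8))
top R (163, array([ 536.4, -397.5]), 14.1, 89.4, 'yaw', np.float32(-11.3), 'z', np.float64(78.8))
```

View pics/w10.png

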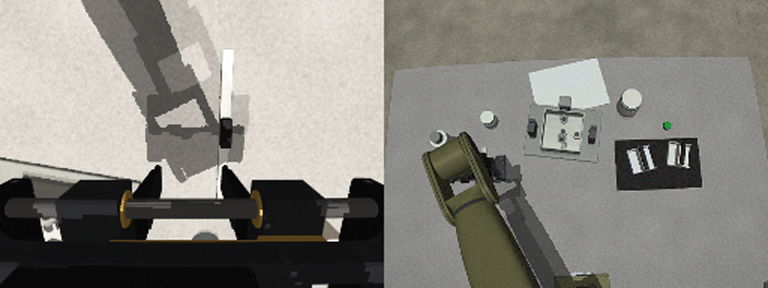

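The wrist view shows the bar at (227,90) with its black grip block at (225,133), so world (463,361). Both trays stand upright and empty on the mat. I'll grip the bar.

>>> carry_out(
  moves=[
    {"linear": [-0.001,0.045,-0.02],"delta_rot": [0,0,0],"grip": 0.05},
    {"linear": [-0.001,0.06,-0.06],"delta_rot": [0,0,0],"grip": 0.05},
    {"linear": [-0.001,0.06,-0.105],"delta_rot": [0,0,0],"grip": 0.05},
    {"linear": [-0.001,0.06,-0.145],"delta_rot": [0,0,0],"grip": 0.05},
    {"linear": [-0.001,0.06,-0.175],"delta_rot": [0,0,0],"grip": 0.05},
  ],
)

```text
time_s: 26.85
tcp_pos: [463.0, 358.4, 40.3]
eef_rot: [-0.0, -0.012, 1.0, 0.002]
ft_force: [-0.4, -0.2, -0.7]
opening: 50.0
grasp_force: 0.0
```

>>> carry_out(
  moves=[
    {"linear": [0,0,-0.015],"delta_rot": [0,0,0],"grip": 0.05},
    {"linear": [0,0,-0.028],"delta_rot": [0,0,0],"grip": 0.05},
    {"linear": [0,0,-0.035],"delta_rot": [0,0,0],"grip": 0.05},
    {"linear": [0,0,-0.035],"delta_rot": [0,0,0],"grip": 0.05},
    {"linear": [0,0,-0.035],"delta_rot": [0,0,0],"grip": 0.05},
  ],
)

```text
time_s: 27.35
tcp_pos: [464.4, 361.1, 9.3]
eef_rot: [0.002, -0.013, 1.0, 0.003]
ft_force: [-0.0, -0.1, -1.1]
opening: 50.0
grasp_force: 0.0
```

>>> carry_out(
  moves=[
    {"linear": [0,0,0],"delta_rot": [0,0,0],"grip": 0.01},
    {"linear": [0,0,0],"delta_rot": [0,0,0],"grip": 0.01},
    {"linear": [0,0,0],"delta_rot": [0,0,0],"grip": 0.01},
    {"linear": [0,0,0],"delta_rot": [0,0,0],"grip": 0.01},
    {"linear": [0,0,0],"delta_rot": [0,0,0],"grip": 0.01},
  ],
  grip_force=40,
)

```text
time_s: 27.85
tcp_pos: [463.3, 360.7, 8.0]
eef_rot: [0.001, -0.013, 1.0, 0.002]
ft_force: [0.6, 0.4, 1.2]
opening: 18.1
grasp_force: 40.0
```

>>> carry_out(
  moves=[
    {"linear": [0,0,0],"delta_rot": [0,0,0],"grip": 0.01},
    {"linear": [0,0,0],"delta_rot": [0,0,0],"grip": 0.01},
    {"linear": [0,0,0],"delta_rot": [0,0,0],"grip": 0.01},
  ],
)

```text
time_s: 28.15
tcp_pos: [463.4, 360.7, 8.0]
eef_rot: [0.001, -0.013, 1.0, 0.002]
ft_force: [-1.3, 1.8, 1.9]
opening: 17.7
grasp_force: 40.0
```

>>> carry_out(
  moves=[
    {"linear": [0,0,0.03],"delta_rot": [0,0,0],"grip": 0.01},
    {"linear": [0,0,0.075],"delta_rot": [0,0,0],"grip": 0.01},
    {"linear": [0,0,0.125],"delta_rot": [0,0,0],"grip": 0.01},
    {"linear": [0,0,0.17],"delta_rot": [0,0,0],"grip": 0.01},
    {"linear": [0,0,0.205],"delta_rot": [0,0,0],"grip": 0.01},
  ],
)

```text
time_s: 28.65
tcp_pos: [463.6, 360.6, 215.6]
eef_rot: [0.002, -0.013, 1.0, 0.003]
ft_force: [0.1, 0.2, -2.2]
opening: 17.5
grasp_force: 40.0
```

>>> carry_out(
  moves=[
    {"linear": [0.01,-0.02,0],"delta_rot": [0,0,-8],"grip": 0.01},
    {"linear": [0.022,-0.04,0],"delta_rot": [0,0,-16],"grip": 0.01},
    {"linear": [0.035,-0.06,0],"delta_rot": [0,0,-24],"grip": 0.01},
    {"linear": [0.047,-0.08,0],"delta_rot": [0,0,-32],"grip": 0.01},
    {"linear": [0.06,-0.104,0],"delta_rot": [0,0,-40],"grip": 0.01},
  ],
)

```text
time_s: 29.15
tcp_pos: [523.2, 255.6, 211.8]
eef_rot: [0.001, 0.333, 0.943, 0.001]
ft_force: [0.9, -0.3, -1.1]
opening: 18.0
grasp_force: 40.0
```

>>> carry_out(
  moves=[
    {"linear": [0.012,-0.02,0],"delta_rot": [0,0,-8],"grip": 0.01},
    {"linear": [0.024,-0.04,0],"delta_rot": [0,0,-16],"grip": 0.01},
    {"linear": [0.036,-0.06,0],"delta_rot": [0,0,-24],"grip": 0.01},
    {"linear": [0.048,-0.08,0],"delta_rot": [0,0,-32],"grip": 0.01},
    {"linear": [0.06,-0.104,0],"delta_rot": [0,0,-40],"grip": 0.01},
  ],
)

```text
time_s: 29.65
tcp_pos: [583.2, 151.7, 211.7]
eef_rot: [0.002, 0.635, 0.772, 0.001]
ft_force: [1.3, 0.2, -2.2]
opening: 18.0
grasp_force: 40.0
```

>>> carry_out(
  moves=[
    {"linear": [0.016,-0.03,0],"delta_rot": [0,0,-7],"grip": 0.01},
    {"linear": [0.03,-0.06,0],"delta_rot": [0,0,-14],"grip": 0.01},
    {"linear": [0.045,-0.085,0],"delta_rot": [0,0,-20],"grip": 0.01},
    {"linear": [0.058,-0.104,0],"delta_rot": [0,0,-20],"grip": 0.01},
    {"linear": [0.058,-0.104,0],"delta_rot": [0,0,-20],"grip": 0.01},
  ],
)

```text
time_s: 30.15
tcp_pos: [641.9, 45.9, 211.5]
eef_rot: [0.002, 0.759, 0.651, -0.0]
ft_force: [-0.5, 0.5, -2.1]
opening: 17.7
grasp_force: 40.0
```

Run:
```python
from h import *
s=arm.sense(); M=q2R(s["eef_rot"]).as_matrix(); print(s["tcp_pos"],M.round(3).tolist(),s["qpos"].round(2),s["time_s"],s["opening"])
for n in("wrist","scene"):
    C=cam(n); p,d=arm.capture(n); P=cloud(C,d).reshape(-1,3)
    B=P[(P[:,2]>195)&(P[:,2]<225)&(abs(P[:,0]-641)<60)&(abs(P[:,1]-48)<150)]
    if len(B)>20: print(n,"bar",rect(B))
    for nm,c in(("postL",(659,162)),("postR",(623,-65))):
        S=P[(P[:,2]>84)&(P[:,2]<108)&(abs(P[:,0]-c[0])<38)&(abs(P[:,1]-c[1])<24)]
        if len(S)>20: print(n,nm,rect(S), "cheeks",rect(S[S[:,2]>98]) if (S[:,2]>98).sum()>10 else "")
    np.savez(n+"11",p=p,d=d)
```

```text
[641.88911458  45.8973746  211.52388283] [[0.152, 0.988, 0.003], [0.988, -0.152, -0.004], [-0.003, 0.003, -1.0]] [-0.01  0.11  1.67 -0.    1.36  0.14] 30.15 17.666582975716956
wrist bar (7477, array([648.4,  81.7]), 190.2, 30.8, 'yaw', np.float32(78.1), 'z', np.float64(215.7))
wrist postL (654, array([655.8, 163.6]), 23.4, 50.3, 'yaw', np.float32(-9.0), 'z', np.float64(102.1)) cheeks (577, array([655.8, 163.6]), 23.4, 50.3, 'yaw', np.float32(-8.8), 'z', np.float64(102.2))
wrist postR (60, array([624. , -71.9]), 9.5, 41.3, 'yaw', np.float32(-9.7), 'z', np.float64(102.4)) cheeks (60, array([624. , -71.9]), 9.5, 41.3, 'yaw', np.float32(-9.7), 'z', np.float64(102.4))
scene bar (451, array([644.5,  44. ]), 270.3, 26.6, 'yaw', np.float32(80.9), 'z', np.float64(214.0))
scene postL (91, array([663.5, 159.6]), 27.3, 37.4, 'yaw', np.float32(-7.3), 'z', np.float64(90.9)) cheeks (29, array([675.5, 158.1]), 27.2, 13.0, 'yaw', np.float32(85.6), 'z', np.float64(99.8))
scene postR (155, array([622.4, -66. ]), 24.8, 52.6, 'yaw', np.float32(-8.6), 'z', np.float64(94.2)) cheeks (66, array([622.2, -66.1]), 24.2, 52.4, 'yaw', np.float32(-9.0), 'z', np.float64(100.9))
```

Post measurements from the wrist and top cameras put the scale's centre near (638,50). I'll lower to just above the cheeks and compare bar with posts in one camera.

>>> carry_out(
  moves=[
    {"linear": [-0.003,0.004,-0.03],"delta_rot": [0,0,0],"grip": 0.01},
    {"linear": [-0.003,0.004,-0.06],"delta_rot": [0,0,0],"grip": 0.01},
    {"linear": [-0.003,0.004,-0.08],"delta_rot": [0,0,0],"grip": 0.01},
    {"linear": [-0.003,0.004,-0.085],"delta_rot": [0,0,0],"grip": 0.01},
    {"linear": [-0.003,0.004,-0.085],"delta_rot": [0,0,0],"grip": 0.01},
  ],
)

```text
time_s: 30.75
tcp_pos: [637.3, 53.4, 126.8]
eef_rot: [0.002, 0.758, 0.653, -0.0]
ft_force: [-0.7, 0.7, -1.8]
opening: 17.9
grasp_force: 40.0
```

Run:
```python
from h import *
s=arm.sense(); t=s["tcp_pos"]; M=q2R(s["eef_rot"]).as_matrix(); print(t)
ax=np.array([.153,.988]); nx=np.array([.988,-.153])
for n in("scene","top","wrist"):
    C=cam(n); p,d=arm.capture(n); P=cloud(C,d).reshape(-1,3); Q=np.c_[(P[:,:2]-t[:2])@nx,(P[:,:2]-t[:2])@ax]
    for sd in(1,-1):
        m=(abs(Q[:,1]-sd*115)<14)&(abs(Q[:,0])<45)
        b=Q[m&(P[:,2]>127)&(P[:,2]<142),0]; c=Q[m&(P[:,2]>97)&(P[:,2]<107),0]
        if len(b)>8: print(n,sd,"bar x",np.percentile(b,[3,50,97]).round(1),len(b))
        if len(c)>8: print(n,sd,"cheek x",np.percentile(c,[2,98]).round(1),len(c))
    b=Q[(abs(Q[:,0])<16)&(P[:,2]>127)&(P[:,2]<142),1]; print(n,"bar y",b.min().round(1),b.max().round(1))
    for sd in(1,-1):
        c=Q[(abs(Q[:,0])<35)&(abs(Q[:,1]-sd*115)<22)&(P[:,2]>97)&(P[:,2]<107),1]
        if len(c)>8: print(n,"post y",sd,np.percentile(c,[2,98]).round(1))
    if n=="scene": save("s12.png",p[130:290,190:350],4)
```

```text
[637.25733364  53.36904392 126.78670339]
scene 1 bar x [-7.7  0.8 10.4] 43
scene 1 cheek x [16.5 28.5] 27
scene -1 bar x [-5.9  2.7 11.7] 52
scene -1 cheek x [16.4 29.3] 29
scene bar y -137.3 131.6
scene post y 1 [ 99.4 122. ]
scene post y -1 [-131.8 -108.6]
top 1 bar x [-9.9 -1.1  7.8] 70
top 1 cheek x [-24.8  24.6] 53
top -1 bar x [-8.3  0.6  8.7] 71
top -1 cheek x [-23.3  25.6] 63
top bar y -134.5 135.1
top post y 1 [104.5 124.9]
top post y -1 [-129.5 -106.6]
wrist 1 bar x [-7.7  0.7  9.3] 2039
wrist 1 cheek x [-23.2  26. ] 1576
wrist bar y -58.9 131.0
wrist post y 1 [100.3 123.6]
```

View pics/s12.png

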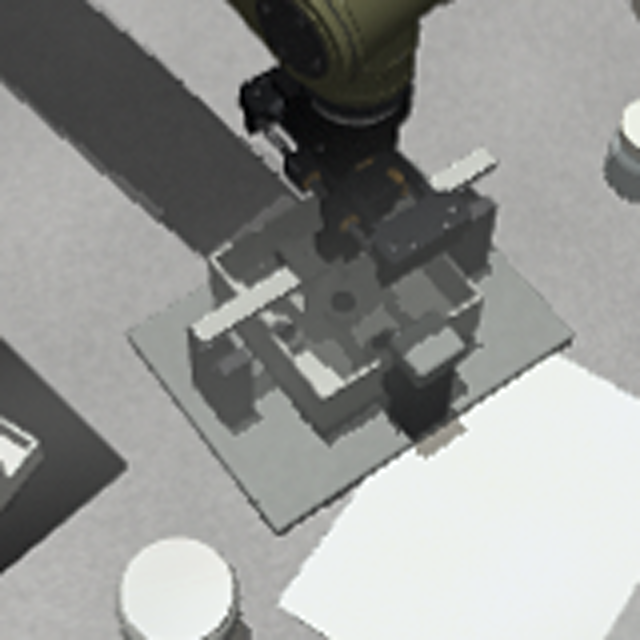

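The bar hovers parallel over the posts and within about 2 mm of centre: across +1 mm, along −2 mm. I'll let the arm settle and read its pose before lowering.

>>> carry_out(
  moves=[
    {"linear": [0,0,-0.01],"delta_rot": [0,0,0],"grip": 0.01},
    {"linear": [0,0,-0.01],"delta_rot": [0,0,0],"grip": 0.01},
    {"linear": [0,0,-0.01],"delta_rot": [0,0,0],"grip": 0.01},
    {"linear": [0,0,-0.01],"delta_rot": [0,0,0],"grip": 0.01},
    {"linear": [0,0,-0.01],"delta_rot": [0,0,0],"grip": 0.01},
  ],
)

```text
time_s: 31.4
tcp_pos: [638.5, 52.5, 118.0]
eef_rot: [0.002, 0.758, 0.652, 0.001]
ft_force: [0.5, 0.6, -1.6]
opening: 17.8
grasp_force: 40.0
```

Run:
```python
from h import *
s=arm.sense(); t=s["tcp_pos"]; print(t,s["qvel"].round(3),s["time_s"])
ax=np.array([.153,.988]); nx=np.array([.988,-.153])
for n in("top",):
    C=cam(n); p,d=arm.capture(n); P=cloud(C,d).reshape(-1,3); Q=np.c_[(P[:,:2]-t[:2])@nx,(P[:,:2]-t[:2])@ax]
    for sd in(1,-1):
        m=(abs(Q[:,1]-sd*115)<20)&(abs(Q[:,0])<45)
        b=Q[m&(P[:,2]>114)&(P[:,2]<130),0]; S=Q[m&(P[:,2]>97)&(P[:,2]<106)]
        print(n,sd,"bar x",np.percentile(b,[3,97]).round(1),"cheek x",np.percentile(S[:,0],[2,98]).round(1),"post y",np.percentile(S[:,1],[2,98]).round(1))
    b=Q[(abs(Q[:,0])<16)&(P[:,2]>114)&(P[:,2]<130),1]; print(n,"bar y",b.min().round(1),b.max().round(1))
print(arm.sense()["tcp_pos"])
```

```text
[638.46702868  52.48623895 118.04487566] [-0.001  0.001 -0.002  0.001 -0.001 -0.002] 31.4
top 1 bar x [-10.7   6.8] cheek x [-25.8  23.5] post y [102.3 124.9]
top -1 bar x [-9.7  7.9] cheek x [-24.5  24.3] post y [-128.8 -105.6]
top bar y -134.5 136.0
[638.47131193  52.47685825 118.05527516]
```

>>> carry_out(
  moves=[
    {"linear": [0.0005,-0.0025,0],"delta_rot": [0,0,0],"grip": 0.01},
    {"linear": [0.0005,-0.0025,0],"delta_rot": [0,0,0],"grip": 0.01},
    {"linear": [0.0005,-0.0025,-0.005],"delta_rot": [0,0,0],"grip": 0.01},
    {"linear": [0.0005,-0.0025,-0.01],"delta_rot": [0,0,0],"grip": 0.01},
    {"linear": [0.0005,-0.0025,-0.014],"delta_rot": [0,0,0],"grip": 0.01},
  ],
)

```text
time_s: 31.95
tcp_pos: [638.4, 50.1, 102.9]
eef_rot: [0.002, 0.758, 0.652, 0.0]
ft_force: [-0.7, 0.1, -0.7]
opening: 17.3
grasp_force: 40.0
```

>>> carry_out(
  moves=[
    {"linear": [0,0,-0.002],"delta_rot": [0,0,0],"grip": 0.01},
    {"linear": [0,0,-0.004],"delta_rot": [0,0,0],"grip": 0.01},
    {"linear": [0,0,-0.005],"delta_rot": [0,0,0],"grip": 0.01},
    {"linear": [0,0,-0.005],"delta_rot": [0,0,0],"grip": 0.01},
    {"linear": [0,0,-0.005],"delta_rot": [0,0,0],"grip": 0.01},
  ],
)

```text
time_s: 32.45
tcp_pos: [639.0, 50.1, 99.0]
eef_rot: [0.002, 0.758, 0.652, 0.001]
ft_force: [0.7, 0.2, -1.4]
opening: 18.1
grasp_force: 40.0
```

>>> carry_out(
  moves=[
    {"linear": [0,0,-0.001],"delta_rot": [0,0,0],"grip": 0.01},
    {"linear": [0,0,-0.002],"delta_rot": [0,0,0],"grip": 0.01},
    {"linear": [0,0,-0.002],"delta_rot": [0,0,0],"grip": 0.01},
    {"linear": [0,0,-0.002],"delta_rot": [0,0,0],"grip": 0.01},
  ],
)

```text
time_s: 32.85
tcp_pos: [639.1, 50.0, 98.0]
eef_rot: [0.003, 0.758, 0.652, 0.001]
ft_force: [-2.6, 0.0, 6.3]
opening: 17.9
grasp_force: 40.0
```

Seated: contact at TCP z = 98, which puts the bar's underside at 90. I'll release and retreat.

>>> carry_out(
  moves=[
    {"linear": [0,0,0],"delta_rot": [0,0,0],"grip": 0.05},
    {"linear": [0,0,0],"delta_rot": [0,0,0],"grip": 0.05},
    {"linear": [0,0,0],"delta_rot": [0,0,0],"grip": 0.05},
    {"linear": [0,0,0],"delta_rot": [0,0,0],"grip": 0.05},
    {"linear": [0,0,0],"delta_rot": [0,0,0],"grip": 0.05},
  ],
)

```text
time_s: 33.35
tcp_pos: [638.7, 50.1, 96.5]
eef_rot: [0.002, 0.758, 0.652, 0.001]
ft_force: [0.1, -0.5, 0.7]
opening: 48.5
grasp_force: 0.0
```

>>> carry_out(
  moves=[
    {"linear": [0,0,0.02],"delta_rot": [0,0,0],"grip": 0.05},
    {"linear": [0,0,0.06],"delta_rot": [0,0,0],"grip": 0.05},
    {"linear": [0,0,0.11],"delta_rot": [0,0,0],"grip": 0.05},
    {"linear": [-0.04,0,0.14],"delta_rot": [0,0,0],"grip": 0.05},
    {"linear": [-0.08,0,0.16],"delta_rot": [0,0,0],"grip": 0.05},
  ],
)

```text
time_s: 33.85
tcp_pos: [559.5, 50.0, 260.3]
eef_rot: [0.004, 0.758, 0.652, 0.002]
ft_force: [-0.3, 0.7, 0.6]
opening: 49.9
grasp_force: 0.0
```

>>> carry_out(
  moves=[
    {"linear": [-0.15,0.15,0.03],"delta_rot": [0,0,0],"grip": 0.05},
    {"linear": [-0.15,0.15,0.03],"delta_rot": [0,0,0],"grip": 0.05},
    {"linear": [-0.15,0.15,0.03],"delta_rot": [0,0,0],"grip": 0.05},
    {"linear": [-0.15,0.15,0.03],"delta_rot": [0,0,0],"grip": 0.05},
    {"linear": [-0.15,0.15,0.03],"delta_rot": [0,0,0],"grip": 0.05},
  ],
)

```text
time_s: 34.35
tcp_pos: [406.6, 202.3, 288.1]
eef_rot: [0.002, 0.757, 0.654, 0.002]
ft_force: [0.3, -0.4, 0.1]
opening: 49.6
grasp_force: 0.0
```

Run:
```python
from h import *
C=cam("top"); p,d=arm.capture("top"); P=cloud(C,d).reshape(-1,3); t=np.array([639,50])
ax=np.array([.153,.988]); nx=np.array([.988,-.153]); Q=np.c_[(P[:,:2]-t)@nx,(P[:,:2]-t)@ax]
for sd in(1,-1):
    m=(abs(Q[:,1]-sd*130)<5)&(abs(Q[:,0])<14)&(P[:,2]>85); print("end z",sd,np.median(P[m,2]).round(1),Q[m,0].mean().round(1))
b=Q[(abs(Q[:,0])<7)&(P[:,2]>95)&(P[:,2]<110),1]; print("bar y",b.min(),b.max())
m=(np.abs(Q).max(1)<82)&(abs(Q[:,0])>40); print("rim",np.percentile(P[m,2],[10,99]).round())
q,_=arm.capture("scene")
save("f.png",np.hstack([p[100:260,150:440],q[100:260,60:350]])[:, :],1.35); print(arm.sense()["time_s"])
handles("top")
```

```text
end z 1 100.7 -0.6
end z -1 102.2 -0.7
bar y -134.99035882596087 135.51334592570072
rim [ 13. 125.]
34.45
top L (192, array([ 524. , -247.3]), 89.6, 15.9, 'yaw', np.float32(12.7), 'z', np.float64(78.7))
top R (164, array([ 536.9, -397.5]), 13.9, 90.5, 'yaw', np.float32(-12.5), 'z', np.float64(78.7))
```

View pics/f.png

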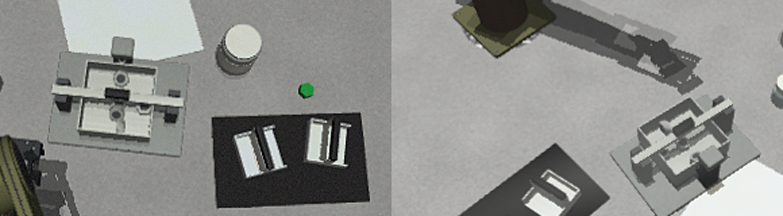

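The picture shows the bar flat and centred in both notches (116,95), the pan down, and both trays upright and empty on the mat. No nuts are left on the bench. I'll hand in.

```bash
python3 -c "
from plant import arm
print(arm.close_job())"
```

```text
the job is handed in; nothing more can be done
None
```

The job is handed in: all five nuts are in the pan and it is down on its stop. Both emptied trays stand upright on the mat, the bar lies flat and centred in the notches, and I did not touch the cans, the jar or the green nut.

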